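# Back off a left-hand keeper screw and hang a lift-off cabinet door

### The job

The little drying cabinet's door is off, and its keeper screw sticks out over the upper hinge pin so the door cannot go on. The screw has a reverse (left-hand) thread: turn its square black head clockwise, the opposite way from normal, until it is backed right out, and do not screw it further in. Then take the door (the panel with two hinge sockets) from its rack and hang it upright on both pins, fully down; it may stay at any swing angle, and leave the blank panel and the other loose things where they are.

Things in the scene. Friction and masses are not known exactly. Their poses are not given: they have to be found in the camera images.
- cabinet: Fixed white and blue drying cabinet, 165 mm tall; place and yaw vary. Origin on the table straight below the hinge axis; z up, x points into the cabinet, away from its open front. Case: x 18 to 190, y -155 to 32. A post (x 12 to 40, y 21 to 47, up to z 210) carries the keeper screw above and to +y of the upper hinge pin.
- lower_pintle_foot (a point): On the hinge axis at the top of the lower steel lug (cabinet x=y=0, z=50 mm), where the lower socket comes to rest. The upright pin on it is 10 mm in diameter, 12 tall, its top 5 tapered to diameter 3. Lugs: radius 9, 12 thick, joined to the cabinet's front.
- upper_pintle_foot (a point): The same for the upper lug and pin, straight above (cabinet z=135 mm); the upper socket comes to rest here. As the lower socket must pass between the lugs, bring the door in level from the cabinet's front with the sockets 14 to 22 mm above their rest places, then lower it. With the keeper screw backed out there is room for 22 mm.
- keeper (a joint): Turn of the keeper screw, rad; grows as the head is turned CLOCKWISE seen looking onto the head, which LOOSENS it (left-hand thread). Starts at 0 to 0.6; stops at -0.6 (jammed in) and 4.8 (backed out); counts as backed out above 4.2; never turn it below -0.4. Coarse thread: moves outwards along its axis 25 mm a turn (4 mm a rad). Stiff (0.12 N m), stays where left.
- keeper_head (a point): Middle of the screw's square black head, 44 x 44 mm, 26 high; moves and turns with it. z: the screw's axis, outwards, tilted 35 degrees from vertical towards the cabinet's +y; x, y square to the flats. Below the head a 20 mm neck to 25 below this point, then a 12 mm shank to 102 below, over the upper pin. The fixed 24 mm boss begins 36 below when the screw is in (joint 0).
- door: Lift-off door: blue panel 140 (x) x 8 (y) x 130 mm (z), 0.2 to 0.33 kg, upright in its rack's slot. Origin: middle of the panel's underside, z up. Sockets past its +x edge. A bow handle stands 24 out of the +y face at x=-57, z 58 to 109. Grip it across its top edge near x=0. Hung, its origin is 38 above the table; with the cabinet's yaw it stands open, pointing away from the cabinet.
- lower_socket (a point): Middle of the lower end of the lower hinge socket (door x=85, y=0, z=12 mm): steel tube open at both ends, upright, 20 mm tall, outer diameter 22, bore 14.
- upper_socket (a point): Middle of the lower end of the upper hinge socket (door x=85, y=0, z=97 mm); a tube like the lower one.
- rack: Fixed white rack with the door in it: base 150 x 60 x 12, four steel posts 40 tall on it (at x=-40 and 40) forming a slot 11 wide along x. Origin under its centre. It may swap places with the other rack.
- blank_panel: Bystander: a plain blue panel 150 x 8 x 120 without sockets or handle, upright in a second, equal rack. Origin under its middle. Leave alone.
- canister: Bystander: steel lidded canister, 80 diameter, 137 tall; origin underneath.
- bottle: Bystander: white bottle, 64 diameter, 170 tall; origin underneath.
- cup: Bystander: steel cup, 68 diameter, 75 tall; origin underneath.
- tray: Bystander: low steel tray 100 x 180 x 20; origin underneath.
- jar: Bystander: white jar, 60 diameter, 60 tall; origin underneath.
Mind the look-alikes: they are no part of the job. Of the things that look like the door, the larger one is meant.

How it is judged:
On the way, in this order (a step that is already met when the one before it is completed fails the run):
1. the keeper screw is backed off clockwise (joint above 4.2 rad) (value of joint keeper above 4.2 rad), for 0.2 s.
2. both door sockets are down on their pintles (distance between lower_socket and lower_pintle_foot below 0.007 m and distance between upper_socket and upper_pintle_foot below 0.007 m), for 0.2 s.
At the end, for the whole second after the job is handed in: Each socket's lower end within 7 mm of its pintle's foot (bore over pintle, fully down), the door upright within 0.09 rad and still, at any swing angle, released; the keeper screw still backed off above 4.2 rad (all of step 2 and value of joint keeper above 4.2 rad and angle between door's own z axis and vertical below 0.09 rad and linear speed of door below 0.02 m/s); the robot touches nothing.
It fails at once if the keeper screw is turned in (below -0.4 rad) (value of joint keeper below -0.4 rad).
It fails at once if the door is tipped over (more than 0.6 rad from upright) (angle between door's own z axis and vertical above 0.6 rad).
It fails at once if the blank panel or another loose bystander is moved more than 30 mm (distance of any of blank_panel, canister, bottle, cup, tray, jar from where it was at the start of the episode above 0.03 m).
It also fails if it takes over 67 s, if anything falls off the work surface, if the arm or the gripper's body presses on something with over 40 N, if the wrist force passes 120 N, or if a joint passes its speed limit or range.

### The arm

A 6-joint arm with a two-finger parallel gripper is mounted at the origin on the work surface. World frame = base frame: x ahead of the robot, y to its left, z up, the work surface at z = 0. Lengths are in m, angles in rad, forces in N, time in s.
With the tool pointing down it reaches from about 0.375 to 0.925 m from the base axis. Payload 5.7 kg.
Tool frame: the origin (TCP) lies midway between the tips of the shut fingers; the grasp point (between the pads) lies 19 mm behind it (ctrl.tcp_to_grasp is the distance from the TCP to the grasp point, in m); z points along the fingers, y is the direction in which the jaws open and shut (so a half turn about z gives the same grasp; the last joint's range is limited). The gripper opens to 85 mm and grips with 20 to 120 N. Pads are 22 mm wide; open, the fingers measure 114 mm over their backs; the gripper's body (76 mm by 85 mm) begins 54 mm behind the grasp point. The pads swing forward as they close: fully open they stand 13 mm farther back than shut.
Start: joints at [1.061, 0.359, 1.51, -0, 1.272, -0.115], TCP at [0.231, 0.554, 0.231] pointing down, gripper open.
Joint ranges: [-2.97, 2.97], [-1.01, 2.36], [0.21, 2.38], [-0.96, 4.11], [0.2, 2.71], [-2.98, 2.98]. Speed limits (rad/s): [2.39, 2.39, 3.14, 3.14, 3.14, 3.14].

### API

Orientations are given as [roll, pitch, yaw] about the fixed x, y, z axes, in that order (R = Rz(yaw) Ry(pitch) Rx(roll)).
In Python, from workcell import ctrl gives the robot as it stands.
- The arm moves only by the shell command python3 -m creep 'ROWS'. ROWS is JSON, a list of rows, each a list of 3 entries, a list of its own where there are three numbers: the shift along the tool's x, y, z in cm, then the turn, a rotation vector about the tool's x, y, z in units of 8 degrees (1.0 is 8 degrees), then the finger opening in cm, from 0 to 8.54. In form: [[[tx, ty, tz], [rx, ry, rz], jaw], ...]. A call has 1 to 8 rows; each row shifts and turns the commanded pose from where the row before left it, along the tool's axes as they then stand; what a row does not reach is not made up. A row lasts 1/10 s, in which the tool goes at most 50 mm and 8.59 degrees, less where a joint would pass 70% of its speed; a pose out of reach is approached as far as the arm can. A call is refused whole if a number of a shift passes 5 or a number of a turn 1, either way. A call with a gripper value outside its range is refused whole. The fingers move at their own pace and stop on an object; the grip force is fixed at half the most. Time passes only in rows, so rows that do not move let the fingers close. It gives the time, the measured TCP pose, the force and the opening at its end, in the units of the state.
- ctrl.observe(): the state, without advancing time (a new reading comes with each control period).
- ctrl.camera(name): name is "scene" or "top"; returns a dict with "frame" (480x640x3 uint8, red, green, blue), "intrinsics" (3x3 intrinsics, pixels), "k1" (the pictures are not rectified: a ray, as slopes to the right and down, at radius r is drawn at 1 + k1 r^2 times it, then the intrinsics apply), "T" (4x4, takes a point from camera to world coordinates). Camera axes: x right, y down, z forward; pixel columns grow to the right and rows downward; lengths in m; the calibration is good to about 2 mm. A picture is of the moment at which its call begins. There is no depth.
- ctrl.sign_off(): hands the job in, once; it reports no verdict.
The state is a dict: "time_s": time; "joints": joint angles; "joint_vel": joint speeds; "joint_efforts": joint torques, N m; "tool_pos": TCP position; "tool_rot": TCP orientation; "wrist_force": force on the tool from outside, world axes, zero at the start; "moment": the same for the moment, N m; "grip_width": opening from 0.0 (shut) to 1.0 (fully open).
Only numpy, scipy, OpenCV 4.12 (cv2) and the standard library are available. Lean on these libraries where they do the work, as an engineer would, in place of code of your own. Each camera call takes 0.05 s, during which the arm holds its last target.

## Working session

There is one attempt and no reset: what is moved stays moved. The work goes in short steps, Python scripts to look and compute and a shell command to move; the robot and the scene stay as the last step left them, time stands still between calls to the robot, and variables do not carry over. Pictures are saved under pics/ and viewed, and the job is handed in when it is done.

```bash
ls; mkdir -p pics; python3 - <<'E'
from workcell import ctrl
import cv2,numpy as np
print(ctrl.observe())
for n in ["scene","top"]:
    c=ctrl.camera(n); cv2.imwrite(f"pics/{n}0.png",c["frame"][:,:,::-1]); print(n,c["intrinsics"],c["k1"],c["T"])
E
```

```text
pics
{'time_s': 0.0, 'joints': array([ 1.06091304e+00,  3.59521131e-01,  1.51145072e+00,  1.42245930e-05,
        1.27249678e+00, -1.15126303e-01]), 'joint_vel': array([ 8.68563191e-05,  1.09113766e-03,  4.12119215e-04,  4.12018892e-04,
       -1.33543114e-03, -1.75773613e-04]), 'joint_efforts': array([ 4.24597065e-04, -5.27637827e+01, -2.78619021e+01, -3.30213725e-04,
        1.32400866e-02,  2.34902052e-05]), 'tool_pos': array([0.23042885, 0.55324181, 0.23043703]), 'tool_rot': array([-3.13973065e+00, -2.28996882e-04,  2.74683126e+00]), 'wrist_force': array([-0.3751862 , -0.85120226, -0.42687653]), 'moment': array([ 0.03284168, -0.00365687, -0.00453889]), 'grip_width': 0.9989915765442994}
scene [[559.26076146   0.         313.10163652]
 [  0.         559.26076146 232.93048045]
 [  0.           0.           1.        ]] -0.008719580575467411 [[ 0.3320302   0.54529569 -0.76968081  1.43531999]
 [ 0.9432676  -0.19066689  0.2718315  -0.32983277]
 [ 0.0014759  -0.81627124 -0.57766693  0.85392296]
 [ 0.          0.          0.          1.        ]]
top [[597.91403287   0.         313.24502477]
 [  0.         597.91403287 236.28079655]
 [  0.           0.           1.        ]] -0.11452457945806531 [[-0.02304382 -0.99154774  0.12767951  0.32043814]
 [-0.99970797  0.02378412  0.00427637  0.01672322]
 [-0.00727697 -0.12754368 -0.99180626  1.59921101]
 [ 0.          0.          0.          1.        ]]
```

View pics/scene0.png

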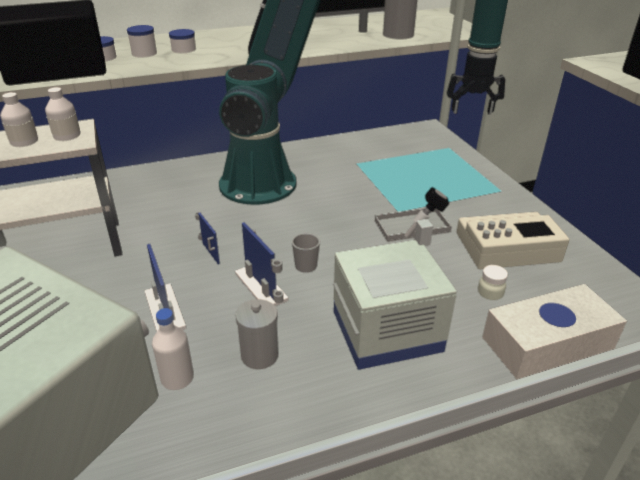

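View pics/top0.png

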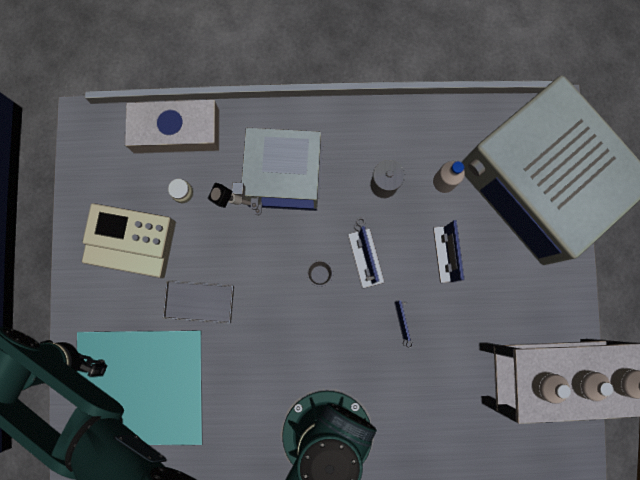

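The top view shows the cabinet at about (282,170), the black keeper head at (218,195) and the lugs at (257,208). There are three blue upright panels. The one at (367,255) is in a rack and has steel rings at (361,225). The one at (450,252) is in a rack and shows no rings. The small one at (403,322) has rings and no rack. I'll check these in enlarged crops.

```bash
cat > h.py <<'E'
import numpy as np,cv2
from workcell import ctrl
from scipy.spatial.transform import Rotation as Ro
def cam(n): return ctrl.camera(n)
def ray(c,u,v):
    K=c["intrinsics"];k=c["k1"]
    d=np.array([(u-K[0,2])/K[0,0],(v-K[1,2])/K[1,1]]);s=d.copy()
    for _ in range(20): s=d/(1+k*(s@s))
    R=c["T"][:3,:3]; r=R@np.array([s[0],s[1],1]); return c["T"][:3,3],r/np.linalg.norm(r)
def onz(c,u,v,z):
    o,r=ray(c,u,v); return o+r*(z-o[2])/r[2]
def proj(c,p):
    q=np.linalg.inv(c["T"])@np.r_[p,1]; s=q[:2]/q[2]; s=s*(1+c["k1"]*(s@s)); K=c["intrinsics"]
    return np.array([s[0]*K[0,0]+K[0,2],s[1]*K[1,1]+K[1,2]])
def tri(c1,p1,c2,p2):
    o1,r1=ray(c1,*p1);o2,r2=ray(c2,*p2)
    t=np.linalg.lstsq(np.c_[r1,-r2],o2-o1,rcond=None)[0]
    a=o1+t[0]*r1;b=o2+t[1]*r2; return (a+b)/2,np.linalg.norm(a-b)
def crop(c,x0,y0,w,h,s,fn,grid=True):
    im=c["frame"][y0:y0+h,x0:x0+w,::-1]; im=cv2.resize(im,None,fx=s,fy=s,interpolation=cv2.INTER_CUBIC)
    if grid:
        for x in range(-(-x0//10)*10,x0+w,10):
            cv2.line(im,(int((x-x0+.5)*s),0),(int((x-x0+.5)*s),6),(0,0,255),1)
            if x%20==0: cv2.putText(im,str(x),(int((x-x0+.5)*s),16),0,.38,(0,0,255),1)
        for y in range(-(-y0//10)*10,y0+h,10):
            cv2.line(im,(0,int((y-y0+.5)*s)),(6,int((y-y0+.5)*s)),(0,0,255),1)
            if y%20==0: cv2.putText(im,str(y),(8,int((y-y0+.5)*s)+4),0,.38,(0,0,255),1)
    cv2.imwrite(fn,im)
E
python3 - <<'E'
from h import *
t=cam("top");s=cam("scene")
crop(t,340,210,130,140,4,"pics/t_door.png")
crop(t,200,120,130,100,6,"pics/t_cab.png")
crop(s,140,200,160,160,4,"pics/s_door.png")
crop(s,320,180,150,140,4,"pics/s_cab.png")
E
```

```text
(no output)
```

View pics/t_door.png

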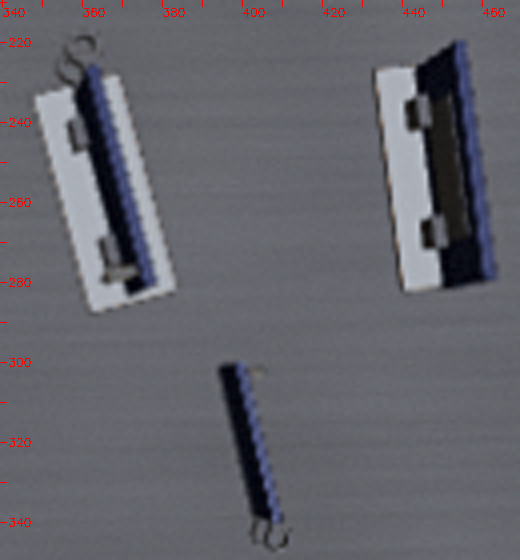

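View pics/t_cab.png

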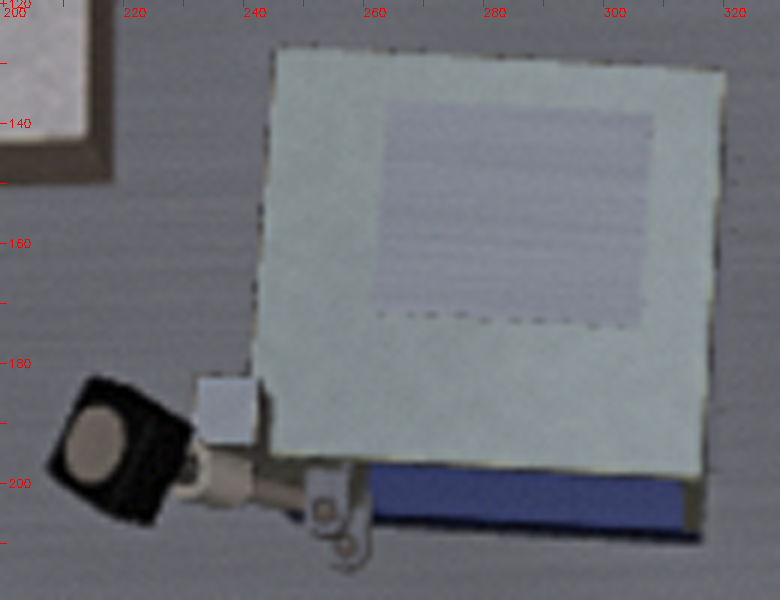

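View pics/s_door.png

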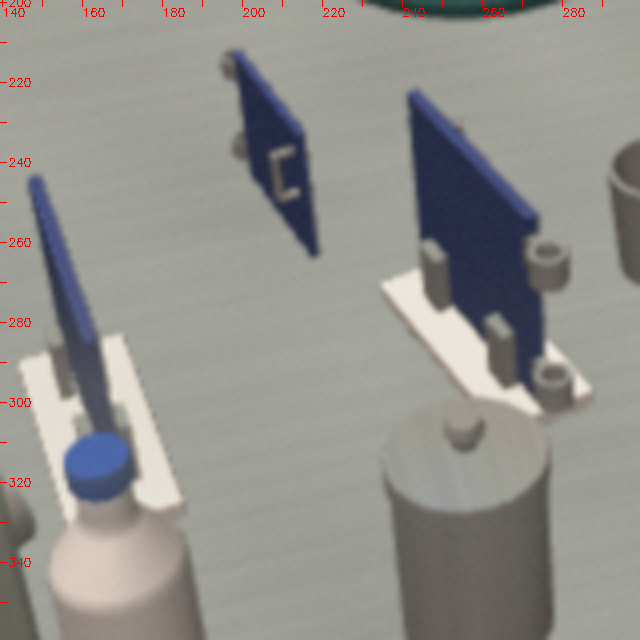

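View pics/s_cab.png

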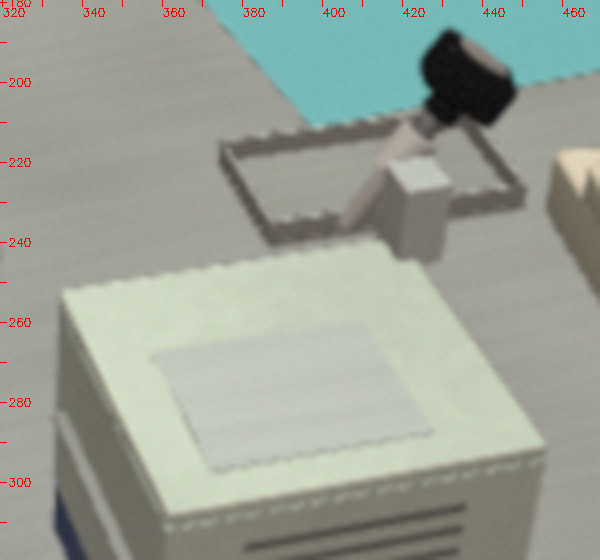

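The crops settle it. (367,255) is the door: it is large, sits in a rack, and has two sockets at (358,226) and (361,221) plus a bow handle at (368,277). (403,322) is the smaller look-alike without a rack, and (450,252) is the blank panel. Next I'll work out the poses.

```bash
python3 - <<'E'
from h import *
np.set_printoptions(precision=4,suppress=True)
t=cam("top");s=cam("scene")
print("upper pin",onz(t,252,204.5,.147),"lower pin",onz(t,256.5,210.5,.062))
cs=[onz(t,u,v,.165) for u,v in [(244.8,127.8),(319.3,131.7),(316,198.5),(243.5,195.5)]]
for c in cs: print(c)
print([np.linalg.norm(cs[i]-cs[(i+1)%4]) for i in range(4)])
yaws=[]
d=cs[1]-cs[0]; print("yaw back",np.degrees(np.arctan2(-d[0]*-1*-1,-d[1])), )
for a,b in[(1,0),(2,3)]:
    d=cs[b]-cs[a]; print("yaw from y-edges",np.degrees(np.arctan2(d[1],d[0]))-90)
for a,b in[(3,0),(2,1)]:
    d=cs[b]-cs[a]; print("yaw from x-edges",np.degrees(np.arctan2(d[1],d[0])))
for a,b in [((244.8,127.8),None)]: pass
print("tri roof corners: far-right scene", tri(t,(243.5,195.5),s,(417,246)), )
print("roof front right(-y)", tri(t,(316,198.5),s,(334,252)))
print("roof back -y", tri(t,(319.3,131.7),s,(360.5,308.5)))
print("roof back +y", tri(t,(244.8,127.8),s,(455,290)))
# post top
print("post", [onz(t,u,v,.21) for u,v in[(231,182),(241,182.5),(241,193.5),(231.5,193.5)]])
# head disc
print("disc",tri(t,(213.5,193.5),s,(440,194)))
E
```

```text
upper pin [0.5902 0.1725 0.147 ] lower pin [0.5898 0.17   0.062 ]
[0.7817 0.1871 0.165 ]
[0.7664 0.0018 0.165 ]
[0.5978 0.014  0.165 ]
[0.6098 0.1912 0.165 ]
[np.float64(0.18592691108469545), np.float64(0.16908507235990303), np.float64(0.17757981829631464), np.float64(0.17194151023205212)]
yaw back 4.6898593327022775
yaw from y-edges -4.6898593327022695
yaw from y-edges -3.859431536769506
yaw from x-edges -1.3584796700942552
yaw from x-edges -4.138897887891377
tri roof corners: far-right scene (array([0.6132, 0.1934, 0.1486]), np.float64(0.0004149032678120467))
roof front right(-y) (array([0.597 , 0.0128, 0.1665]), np.float64(0.0027484177161907295))
roof back -y (array([ 0.7659, -0.0004,  0.1638]), np.float64(0.004791758669058315))
roof back +y (array([0.7801, 0.1849, 0.166 ]), np.float64(0.0048292052602036005))
post [array([0.6342, 0.2154, 0.21  ]), array([0.6323, 0.1915, 0.21  ]), array([0.6057, 0.1917, 0.21  ]), array([0.6063, 0.2143, 0.21  ])]
disc (array([0.5961, 0.2461, 0.2572]), np.float64(0.006582138953097692))
```

```bash
python3 - <<'E'
from h import *
t=cam("top");s=cam("scene")
crop(t,200,175,50,40,14,"pics/t_head.png")
crop(s,405,170,60,50,12,"pics/s_head.png")
for n,c,b in(("t",t,(200,175,40,40)),("s",s,(410,175,60,50))):
    x,y,w,h=b
    g=c["frame"][y:y+h,x:x+w].max(2); m=(g<45).astype(np.uint8)
    cn,_=cv2.findContours(m,cv2.RETR_EXTERNAL,cv2.CHAIN_APPROX_NONE)
    k=max(cn,key=cv2.contourArea); M=cv2.moments(cv2.convexHull(k)); print(n,M["m00"],M["m10"]/M["m00"]+x,M["m01"]/M["m00"]+y)
    print(cv2.approxPolyDP(cv2.convexHull(k),1.2,True)[:,0]+[x,y])
E
```

```text
t 379.0 220.05408970976254 194.8258575197889
[[215 183]
 [221 184]
 [231 191]
 [231 199]
 [225 206]
 [220 206]
 [208 198]]
s 320.5 435.29017160686425 200.82579303172128
[[447 204]
 [442 210]
 [430 210]
 [427 207]
 [426 195]
 [432 188]
 [447 201]]
```

View pics/t_head.png

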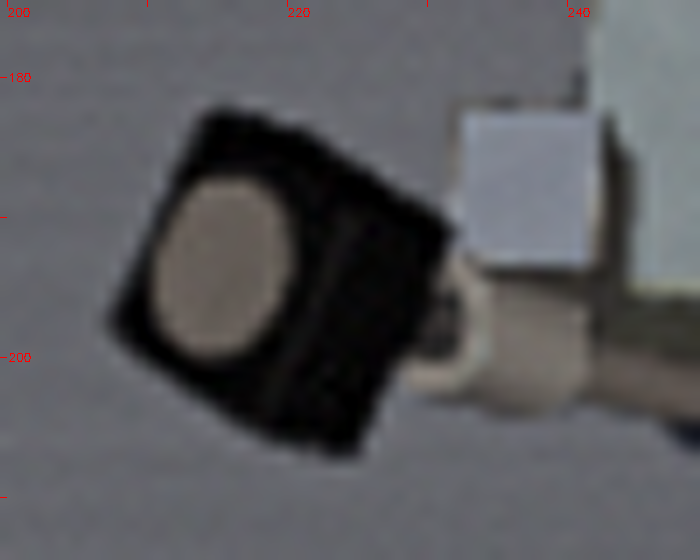

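View pics/s_head.png

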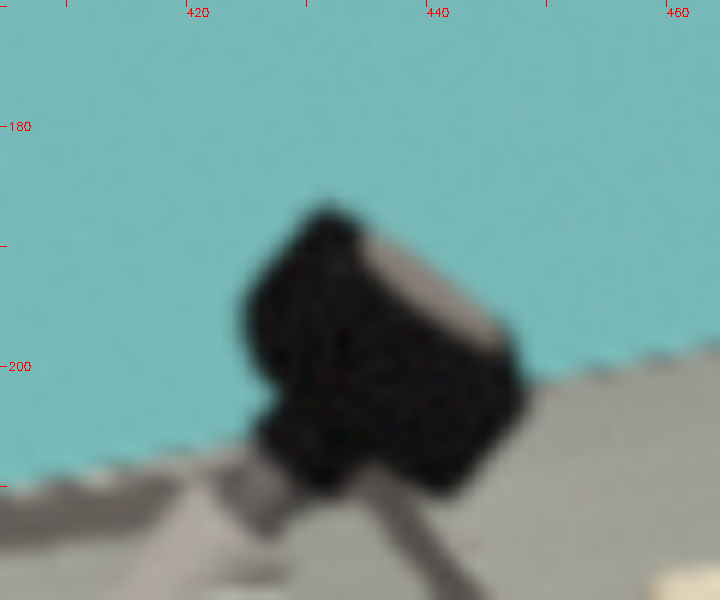

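```bash
python3 - <<'E'
from h import *
np.set_printoptions(precision=4,suppress=True)
t=cam("top");s=cam("scene")
yaw=np.radians(-4.3);O=np.array([.590,.170,0]);Rc=Ro.from_euler('z',yaw).as_matrix()
H,e=tri(t,(219.9,194.9),s,(436.4,198.7)); print("head",H,e,"cab",Rc.T@(H-O))
D,e=tri(t,(215.4,193.6),s,(440.5,194.1)); print("disc",D,e,"cab",Rc.T@(D-O))
a=Rc@np.array([0,np.sin(np.radians(35)),np.cos(np.radians(35))]); print("axis",a, "disc-head",D-H,(D-H)@a)
P=[(214.4,182.6),(207.5,197.5),(219,206),(225.3,190.3)]
top=H+13e-3*a; Q=[]
for p in P:
    o,r=ray(t,*p); Q.append(o+r*((top-o)@a)/(r@a))
Q=np.array(Q); print(Q,Q.mean(0),top)
print([np.linalg.norm(Q[i]-Q[(i+1)%4]) for i in range(4)])
xc=Rc[:,0]; yc=np.cross(a,xc)
for i in range(4):
    d=Q[(i+1)%4]-Q[i]; print(np.degrees(np.arctan2(d@yc,d@xc))%90)
E
```

```text
head [0.5959 0.2358 0.2474] 0.0004141490402689796 cab [0.001  0.066  0.2474]
disc [0.5969 0.244  0.2575] 0.0016341190416872568 cab [0.0013 0.0743 0.2575]
axis [0.043  0.572  0.8192] disc-head [0.001  0.0082 0.0101] 0.012985886978731268
[[0.6241 0.2478 0.2534]
 [0.5916 0.2657 0.2426]
 [0.5667 0.2351 0.2652]
 [0.6008 0.2192 0.2745]] [0.5958 0.242  0.2589] [0.5965 0.2432 0.258 ]
[np.float64(0.038609478425512087), np.float64(0.045465875812926874), np.float64(0.03871797756975181), np.float64(0.042463654244033394)]
60.72544831714964
60.25753472599416
65.17293622361098
60.213539129611526
```

```bash
cat >> h.py <<'E'
def Rm(q): return (Ro.from_euler('z',q[0])*Ro.from_euler('y',q[1]+q[2])*Ro.from_euler('z',q[3])*Ro.from_euler('y',q[4])*Ro.from_euler('z',q[5]+np.pi/2))
def toolR(o=None):
    o=o or ctrl.observe(); return Ro.from_euler('xyz',o['tool_rot'])
yaw=np.radians(-4.3);O=np.array([.590,.170,0]);Rc=Ro.from_euler('z',yaw).as_matrix()
a=Rc@np.array([0,np.sin(np.radians(35)),np.cos(np.radians(35))])
def headR(phi):  # tool y at angle phi (deg) from cab x about a
    xc=Rc[:,0]; yc=np.cross(a,xc); p=np.radians(phi); ty=np.cos(p)*xc+np.sin(p)*yc; tz=-a
    return Ro.from_matrix(np.c_[np.cross(ty,tz),ty,tz])
def wristq(R,j1,j23):
    M=((Ro.from_euler('z',j1)*Ro.from_euler('y',j23)).inv()*R).as_matrix()
    j5=np.arccos(M[2,2]); return np.array([np.arctan2(M[1,2],M[0,2]),j5,np.arctan2(M[2,1],-M[2,0])-np.pi/2])
def plan(p,R):
    "rows total (tool cm & 8deg units) from present to pose, shift in present tool axes"
    o=ctrl.observe(); R0=toolR(o); d=R0.inv().apply(p-o['tool_pos'])*100; rv=(R0.inv()*R).as_rotvec()/np.radians(8)
    return d,rv
E
python3 - <<'E'
from h import *
np.set_printoptions(precision=3,suppress=True)
o=ctrl.observe(); print(Rm(o['joints']).as_matrix()-toolR(o).as_matrix())
for j23 in (1.5,1.7,1.9):
  for phi in (-28.5,61.5,151.5,241.5): print(j23,phi,wristq(headR(phi),.463,j23))
for phi in (-28.5,61.5,151.5,241.5): print(phi, plan(np.array([.596,.2365,.2475])+.08*a,headR(phi)))
E
```

```text
[[ 0.  0.  0.]
 [ 0. -0. -0.]
 [-0. -0.  0.]]
1.5 -28.5 [-0.554  1.93   0.913]
1.5 61.5 [-0.554  1.93  -0.658]
1.5 151.5 [-0.554  1.93  -2.228]
1.5 241.5 [-0.554  1.93  -3.799]
1.7 -28.5 [-0.525  1.758  1.02 ]
1.7 61.5 [-0.525  1.758 -0.551]
1.7 151.5 [-0.525  1.758 -2.122]
1.7 241.5 [-0.525  1.758 -3.693]
1.9 -28.5 [-0.515  1.584  1.119]
1.9 61.5 [-0.515  1.584 -0.451]
1.9 151.5 [-0.515  1.584 -2.022]
1.9 241.5 [-0.515  1.584 -3.593]
-28.5 (array([-44.476, -10.885,  -8.178]), array([ 1.827, -4.619, 12.088]))
61.5 (array([-44.476, -10.885,  -8.178]), array([ 4.019, -1.74 ,  1.233]))
151.5 (array([-44.476, -10.885,  -8.178]), array([ 4.406,  1.743, -9.644]))
241.5 (array([-44.476, -10.885,  -8.178]), array([  2.552,   5.893, -20.294]))
```

```bash
python3 -m creep '[[[-4.4,-1.1,-0.9],[0,0,0],8.5],[[-4.4,-1.1,-0.9],[0,0,0],8.5],[[-4.4,-1.1,-0.9],[0,0,0],8.5],[[-4.4,-1.1,-0.9],[0,0,0],8.5],[[-4.4,-1.1,-0.9],[0.4,0.15,-0.9],8.5],[[0,0,0],[0.4,0.15,-0.9],8.5],[[0,0,0],[0.4,0.15,-0.9],8.5],[[0,0,0],[0.4,0.15,-0.9],8.5]]'; python3 - <<'E'
from h import *
np.set_printoptions(precision=3,suppress=True)
o=ctrl.observe(); print(o['joints'],np.abs(Rm(o['joints']).as_matrix()-toolR(o).as_matrix()).max())
print(plan(np.array([.596,.2365,.2475])+.08*a,headR(151.5)))
E
```

```text
time_s: 1.3
tool_pos: [0.4137, 0.4179, 0.2766]
tool_rot: [-2.946, -0.136, -3.042]
wrist_force: [0.2, 0.6, 0.8]
grip_width: 0.994
[ 0.724  0.439  1.295 -0.08   1.632 -0.956] 4.440892098500626e-16
(array([-16.474, -16.213,  -2.84 ]), array([ 2.757,  1.154, -6.036]))
```

```bash
python3 -m creep '[[[-3.3,-3.2,-0.6],[0,0,0],8.5],[[-3.3,-3.2,-0.6],[0,0,0],8.5],[[-3.3,-3.2,-0.6],[0,0,0],8.5],[[-3.3,-3.2,-0.6],[0,0,0],8.5],[[-3.3,-3.3,-0.5],[0.4,0.16,-0.88],8.5],[[0,0,0],[0.4,0.16,-0.88],8.5],[[0,0,0],[0.4,0.16,-0.88],8.5],[[0,0,0],[0.4,0.16,-0.88],8.5]]'; python3 - <<'E'
from h import *
np.set_printoptions(precision=3,suppress=True)
o=ctrl.observe(); print(o['joints'])
print(plan(np.array([.596,.2365,.2475])+.08*a,headR(151.5)))
E
```

```text
time_s: 2.1
tool_pos: [0.5989, 0.2828, 0.3128]
tool_rot: [-2.832, -0.35, -2.576]
wrist_force: [-0.3, 0.3, -0.3]
grip_width: 0.996
[ 0.517  0.602  0.996 -0.341  1.862 -1.72 ]
(array([-0.005, -0.079,  0.003]), array([ 1.143,  0.509, -2.519]))
```

```bash
python3 -m creep '[[[0,0,0],[0.38,0.17,-0.84],8.5],[[0,0,0],[0.38,0.17,-0.84],8.5],[[0,-0.07,0],[0.38,0.17,-0.84],8.5],[[0,0,2],[0,0,0],8.5],[[0,0,2],[0,0,0],8.5],[[0,0,0],[0,0,0],8.5]]'; python3 - <<'E'
from h import *
np.set_printoptions(precision=3,suppress=True)
o=ctrl.observe(); print(o['joints'])
print(plan(np.array([.596,.2365,.2475]),headR(151.5)))
t=cam("top");s=cam("scene")
crop(t,180,140,110,90,6,"pics/t_app.png")
crop(s,370,130,120,100,6,"pics/s_app.png")
E
```

```text
time_s: 2.7
tool_pos: [0.5957, 0.2589, 0.2783]
tool_rot: [-2.821, -0.53, -2.234]
wrist_force: [-0.5, 0.3, -1.0]
grip_width: 0.993
[ 0.567  0.629  1.095 -0.488  1.791 -2.016]
(array([-0.052, -0.217,  3.8  ]), array([ 0.026, -0.021, -0.013]))
```

View pics/t_app.png

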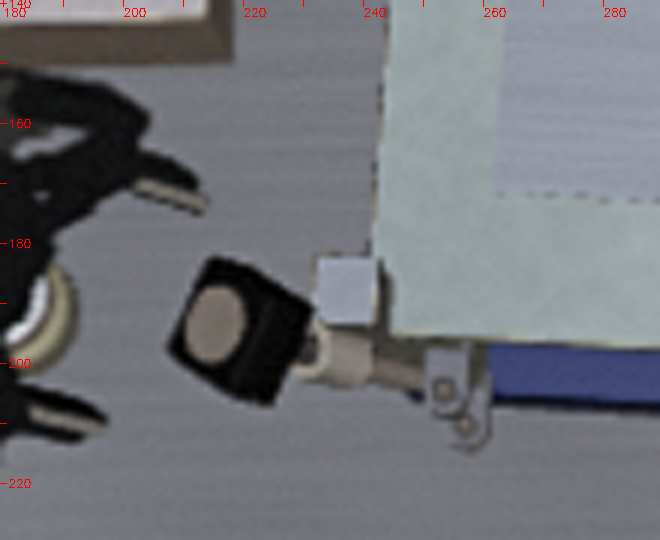

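View pics/s_app.png

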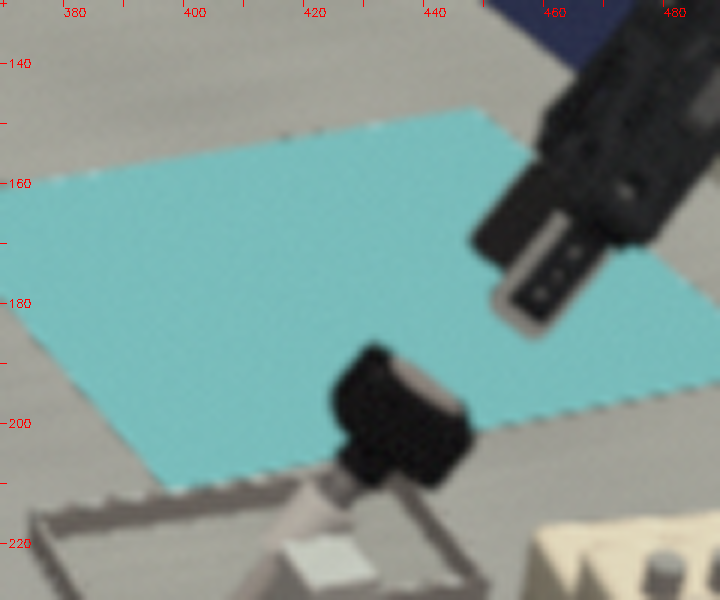

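```bash
python3 -m creep '[[[-0.05,-0.2,2],[0,0,0],8.5],[[0,0,2],[0,0,0],8.5],[[0,0,1.9],[0,0,0],8.5],[[0,0,0],[0,0,0],4],[[0,0,0],[0,0,0],3.5],[[0,0,0],[0,0,0],3.5],[[0,0,0],[0,0,0],3.5],[[0,0,0],[0,0,0],3.5]]'; python3 - <<'E'
from h import *
np.set_printoptions(precision=3,suppress=True)
o=ctrl.observe(); print(o['joints'],o['moment'])
print(plan(np.array([.596,.2365,.2475]),headR(151.5)))
t=cam("top");s=cam("scene")
crop(t,180,140,110,90,6,"pics/t_gr.png")
crop(s,370,130,120,100,6,"pics/s_gr.png")
E
```

```text
time_s: 3.6
tool_pos: [0.595, 0.2286, 0.2337]
tool_rot: [-2.823, -0.524, -2.233]
wrist_force: [-5.5, 6.2, 3.2]
grip_width: 0.501
[ 0.532  0.63   1.201 -0.488  1.675 -1.994] [ 0.898  1.025 -0.615]
(array([ 0.099, -0.097, -1.582]), array([ 0.03 ,  0.026, -0.019]))
```

View pics/t_gr.png

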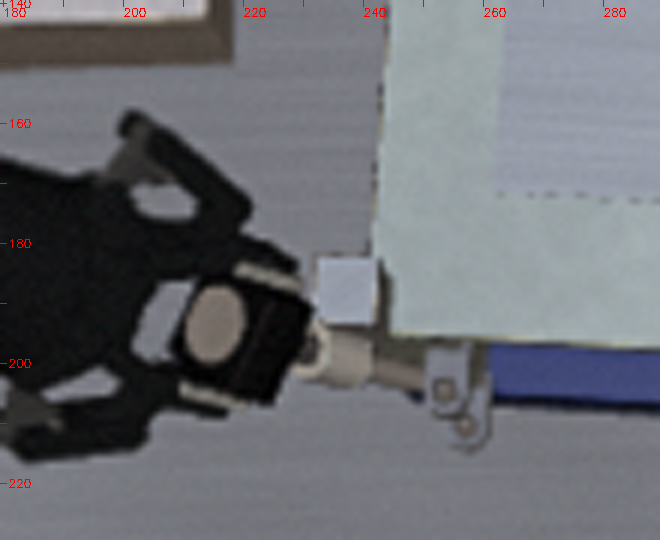

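View pics/s_gr.png

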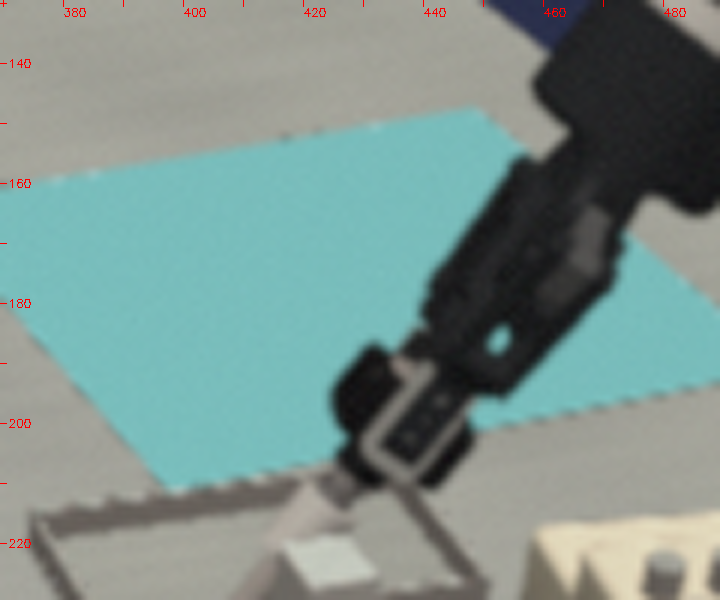

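```bash
python3 -m creep '[[[0,0,-0.05],[0,0,0.9],3.5],[[0,0,-0.05],[0,0,1],3.5],[[0,0,-0.06],[0,0,1],3.5],[[0,0,-0.06],[0,0,1],3.5],[[0,0,-0.06],[0,0,1],3.5],[[0,0,-0.06],[0,0,1],3.5]]'; python3 - <<'E'
from h import *
np.set_printoptions(precision=3,suppress=True)
o=ctrl.observe(); print(o['joints'],o['moment'], toolR(o).inv().apply(o['wrist_force']))
print(plan(np.array([.596,.2365,.2475]),headR(151.5)))
t=cam("top")
crop(t,180,140,110,90,6,"pics/t_tn1.png")
E
```

```text
time_s: 4.3
tool_pos: [0.5953, 0.2304, 0.2365]
tool_rot: [-2.549, -0.138, -3.018]
wrist_force: [-6.4, 5.0, 2.3]
grip_width: 0.502
[ 0.534  0.63   1.194 -0.488  1.682 -1.166] [ 0.69   0.854 -0.421] [ 5.995  3.963 -4.432]
(array([ 0.007, -0.124, -1.25 ]), array([ 0.034,  0.013, -5.959]))
```

View pics/t_tn1.png

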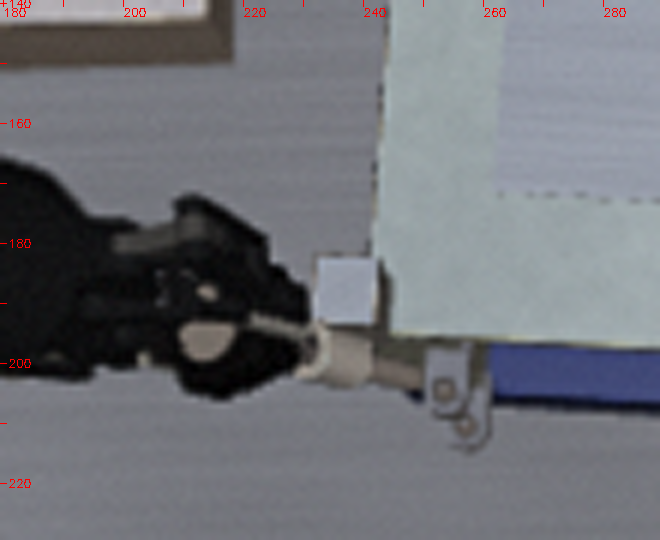

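The head turns together with the fingers, clockwise and outwards, and the forces stay small. I'll keep turning.

```bash
python3 -m creep '[[[0,0,-0.06],[0,0,1],3.5],[[0,0,-0.06],[0,0,1],3.5],[[0,0,-0.06],[0,0,1],3.5],[[0,0,-0.06],[0,0,1],3.5],[[0,0,-0.05],[0,0,1],3.5],[[0,0,-0.05],[0,0,1],3.5],[[0,0,-0.05],[0,0,1],3.5],[[0,0,-0.05],[0,0,1],3.5]]'; python3 -m creep '[[[0,0,-0.06],[0,0,1],3.5],[[0,0,-0.06],[0,0,1],3.5],[[0,0,-0.06],[0,0,1],3.5],[[0,0,-0.06],[0,0,1],3.5],[[0,0,-0.05],[0,0,1],3.5],[[0,0,-0.05],[0,0,1],3.5],[[0,0,-0.05],[0,0,1],3.5],[[0,0,-0.05],[0,0,1],3.5]]'
python3 - <<'E'
from h import *
np.set_printoptions(precision=3,suppress=True)
o=ctrl.observe(); print(o['joints'],o['moment'], toolR(o).inv().apply(o['wrist_force']))
print(plan(np.array([.596,.2365,.2475]),headR(151.5)))
E
```

```text
time_s: 5.15
tool_pos: [0.5954, 0.2327, 0.2403]
tool_rot: [-2.722, 0.452, 2.288]
wrist_force: [-7.7, 4.5, 4.1]
grip_width: 0.502
time_s: 5.95
tool_pos: [0.5954, 0.2352, 0.244]
tool_rot: [2.866, 0.548, 0.996]
wrist_force: [-7.2, 6.2, 4.4]
grip_width: 0.505
[ 0.54   0.629  1.178 -0.488  1.7    1.064] [ 0.278  0.992 -0.505] [-1.232 -7.868 -6.799]
(array([-0.063,  0.085, -0.365]), array([  0.029,  -0.038, -21.958]))
```

```bash
python3 -m creep '[[[0,0,-0.06],[0,0,1],3.5],[[0,0,-0.06],[0,0,1],3.5],[[0,0,-0.06],[0,0,1],3.5],[[0,0,-0.06],[0,0,1],3.5],[[0,0,-0.05],[0,0,1],3.5],[[0,0,-0.05],[0,0,1],3.5],[[0,0,-0.05],[0,0,1],3.5],[[0,0,0],[0,0,0],3.5]]'
python3 - <<'E'
from h import *
np.set_printoptions(precision=3,suppress=True)
o=ctrl.observe(); print(o['joints'],o['moment'], toolR(o).inv().apply(o['moment']),toolR(o).inv().apply(o['wrist_force']))
print(plan(np.array([.596,.2365,.2475]),headR(151.5)))
t=cam("top");s=cam("scene")
crop(t,180,140,110,90,6,"pics/t_tn2.png")
crop(s,370,130,120,100,6,"pics/s_tn2.png")
E
```

```text
time_s: 6.75
tool_pos: [0.5954, 0.2376, 0.2471]
tool_rot: [2.542, 0.1, 0.066]
wrist_force: [-6.2, 7.2, 3.6]
grip_width: 0.503
[ 0.542  0.629  1.171 -0.487  1.709  2.039] [ 0.277  1.054 -0.809] [ 0.425 -1.288  0.053] [-6.044 -4.56  -6.821]
(array([0.052, 0.116, 0.024]), array([-0.005,  0.041, 16.053]))
```

View pics/t_tn2.png

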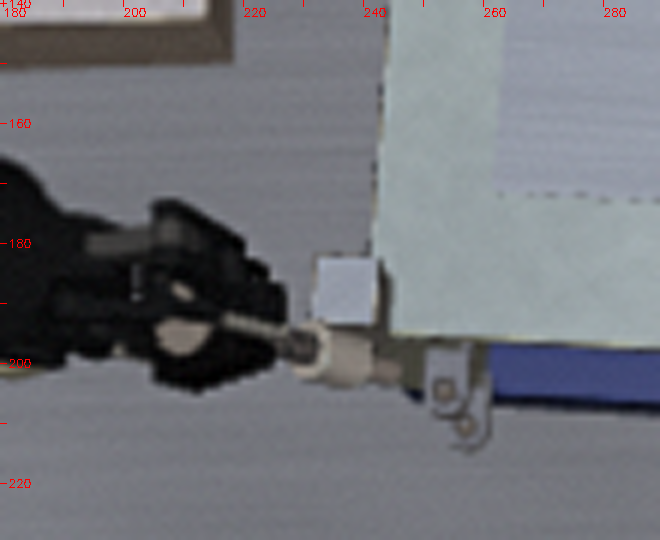

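View pics/s_tn2.png

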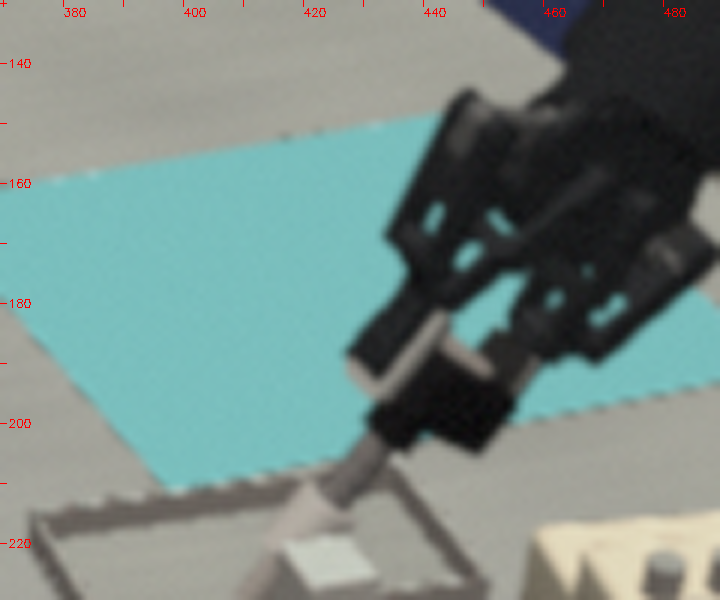

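```bash
python3 -m creep '[[[0,0,-0.05],[0,0,0.9],3.5],[[0,0,-0.05],[0,0,0.8],3.5],[[0,0,0],[0,0,0],3.5]]'
python3 - <<'E'
from h import *
np.set_printoptions(precision=3,suppress=True)
o=ctrl.observe(); print(o['joints'], toolR(o).inv().apply(o['moment']),toolR(o).inv().apply(o['wrist_force']))
E
```

```text
time_s: 7.15
tool_pos: [0.5954, 0.2381, 0.2478]
tool_rot: [2.536, -0.034, -0.128]
wrist_force: [-6.6, 6.4, 2.4]
grip_width: 0.501
[ 0.543  0.629  1.169 -0.487  1.711  2.275] [ 0.13  -1.414  0.077] [-7.283 -2.998 -5.313]
```

```bash
python3 -m creep '[[[0,0,0],[0,0,0],8.5],[[0,0,0],[0,0,0],8.5],[[0,0,0],[0,0,0],8.5],[[0,0,-4],[0,0,0],8.5],[[0,0,-4],[0,0,0],8.5],[[0,0,-4],[0,0,0],8.5]]'
python3 - <<'E'
from h import *
np.set_printoptions(precision=3,suppress=True)
o=ctrl.observe(); print(o['joints'])
t=cam("top");s=cam("scene")
crop(t,340,212,50,80,7,"pics/t_d.png")
crop(s,230,215,65,95,6,"pics/s_d.png")
crop(t,180,160,90,60,8,"pics/t_k.png")
crop(s,390,160,80,90,6,"pics/s_k.png")
E
```

```text
time_s: 7.75
tool_pos: [0.6025, 0.3045, 0.3463]
tool_rot: [2.533, -0.034, -0.126]
wrist_force: [0.4, 1.1, -0.5]
grip_width: 1.0
[ 0.61   0.645  0.904 -0.499  1.962  2.213]
```

View pics/t_d.png

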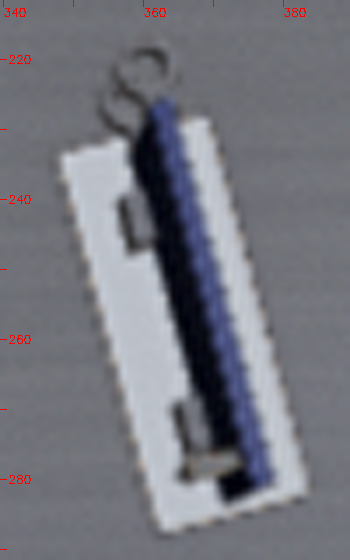

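View pics/s_d.png

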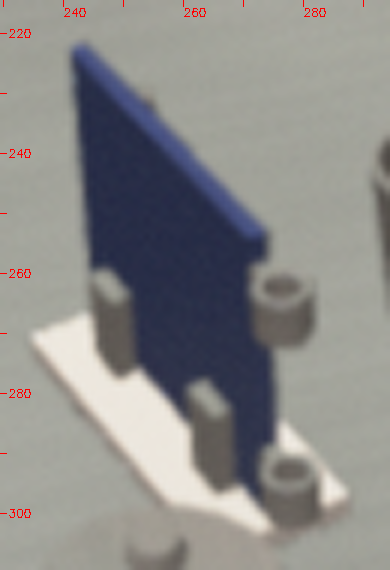

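View pics/t_k.png

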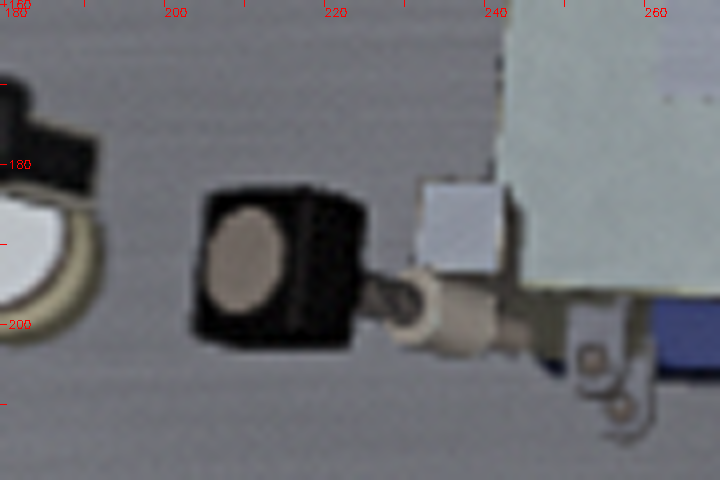

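View pics/s_k.png

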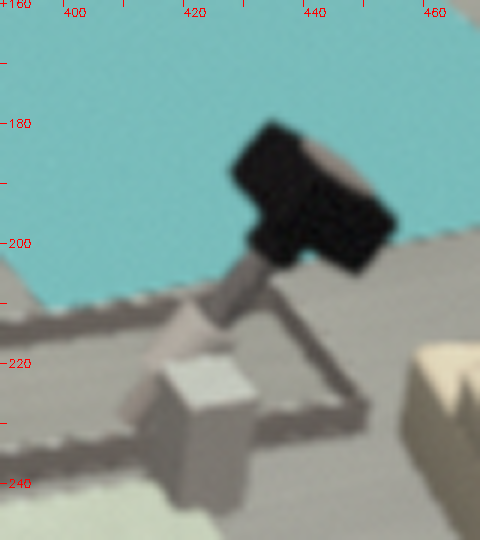

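```bash
python3 - <<'E'
from h import *
np.set_printoptions(precision=4,suppress=True)
t=cam("top");s=cam("scene")
D,e=tri(t,(209.4,191.9),s,(444.5,187.2)); print("disc",D,e,(D-[.5969,.244,.2575])@a, np.linalg.norm(D-[.5969,.244,.2575]))
A=onz(t,362.6,226.6,.142);B=onz(t,376.8,281.3,.142)
print(A,B,np.linalg.norm(A-B),tri(t,(362.6,226.6),s,(270,254)),tri(t,(376.8,281.3),s,(242,222.8)))
d=(A-B)/np.linalg.norm(A-B);print("yaw",np.degrees(np.arctan2(d[1],d[0])))
print("us",onz(t,360.2,221,.129),tri(t,(360.2,221),s,(276,262.5)),"ls",onz(t,357,226.7,.044),tri(t,(357,226.7),s,(278.3,293.5)))
M=(A+B)/2; print("mid",M, "pred sockets",M+d*.085)
rk=[onz(t,u,v,.012) for u,v in[(348.5,233.8),(368.8,228),(383,281.5),(362,287.5)]]
print("rack",np.mean(rk,0),[np.linalg.norm(rk[i]-rk[(i+1)%4]) for i in range(4)])
for i,j in((3,0),(2,1)):
    v=rk[j]-rk[i];print(np.degrees(np.arctan2(v[1],v[0])))
E
```

```text
disc [0.5971 0.2532 0.2725] 0.005785987817754959 0.017594417490351077 0.01763280121483395
[ 0.5291 -0.0991  0.142 ] [ 0.3938 -0.1293  0.142 ] 0.13872126897153456 (array([ 0.5285, -0.1021,  0.1409]), np.float64(0.006017428724419679)) (array([ 0.3935, -0.1312,  0.1396]), np.float64(0.003409288824017892))
yaw 12.568251278517291
us [ 0.5452 -0.0946  0.129 ] (array([ 0.5449, -0.0959,  0.1288]), np.float64(0.0027417738803022177)) ls [ 0.5433 -0.0921  0.044 ] (array([ 0.5433, -0.0937,  0.041 ]), np.float64(0.002729532166342467))
mid [ 0.4615 -0.1142  0.142 ] pred sockets [ 0.5444 -0.0957  0.142 ]
rack [ 0.4642 -0.1145  0.012 ] [np.float64(0.0567989994203351), np.float64(0.14792613523008052), np.float64(0.0581364811391011), np.float64(0.14773429693064313)]
12.30147664507417
12.822746863319447
```

```bash
cat >> h.py <<'E'
def down(yawdeg): return Ro.from_euler('xyz',[np.pi,0,np.radians(yawdeg)])
E
python3 - <<'E'
from h import *
np.set_printoptions(precision=3,suppress=True)
print(plan(np.array([.54,.22,.38]),down(12.5)))
R0=toolR();R=down(12.5)
print("after rot, in tool axes from (.54,.22,.38) to above door:",R.inv().apply(np.array([.4618,-.115,.2])-[.54,.22,.38])*100)
t=cam("top")
print("cup",onz(t,319.5,272.5,.075))
E
```

```text
(array([-5.045,  9.625,  2.264]), array([ 4.346,  0.496, -2.461]))
after rot, in tool axes from (.54,.22,.38) to above door: [-14.885  31.013  18.   ]
cup [0.423 0.009 0.075]
```

```bash
python3 -m creep '[[[-1.7,3.2,0.7],[0,0,0],8.5],[[-1.7,3.2,0.7],[0,0,0],8.5],[[-1.7,3.2,0.8],[0,0,0],8.5],[[0,0,0],[0.87,0.1,-0.49],8.5],[[0,0,0],[0.87,0.1,-0.49],8.5],[[0,0,0],[0.87,0.1,-0.49],8.5],[[0,0,0],[0.87,0.1,-0.49],8.5],[[0,0,0],[0.87,0.1,-0.49],8.5]]'; python3 - <<'E'
from h import *
np.set_printoptions(precision=3,suppress=True)
o=ctrl.observe(); print(o['joints'])
print(plan(np.array([.4618,-.115,.19]),down(12.5)))
E
```

```text
time_s: 8.8
tool_pos: [0.5381, 0.2194, 0.3794]
tool_rot: [-3.138, 0.001, 0.218]
wrist_force: [-0.6, -0.3, -0.6]
grip_width: 0.997
[0.266 0.235 1.327 0.004 1.58  1.619]
(array([-14.666,  31.072,  18.832]), array([-0.028,  0.006, -0.001]))
```

```bash
python3 -m creep '[[[-1.83,3.88,2.35],[0,0,0],8.5],[[-1.83,3.88,2.35],[0,0,0],8.5],[[-1.83,3.88,2.35],[0,0,0],8.5],[[-1.83,3.88,2.35],[0,0,0],8.5],[[-1.83,3.88,2.35],[0,0,0],8.5],[[-1.83,3.88,2.35],[0,0,0],8.5],[[-1.83,3.88,2.35],[0,0,0],8.5],[[-1.85,3.9,2.35],[0,0,0],8.5]]'; python3 - <<'E'
from h import *
np.set_printoptions(precision=3,suppress=True)
o=ctrl.observe(); print(o['joints'])
print(plan(np.array([.4618,-.115,.10]),down(12.5)))
t=cam("top");s=cam("scene")
crop(t,320,200,100,100,6,"pics/t_dg.png")
crop(s,200,160,130,140,4,"pics/s_dg.png")
E
```

```text
time_s: 9.6
tool_pos: [0.4597, -0.1163, 0.1903]
tool_rot: [-3.141, 0.003, 0.215]
wrist_force: [-0.0, -0.1, -0.3]
grip_width: 0.994
[-0.393  0.226  1.823 -0.001  1.096  0.964]
(array([ 0.261, -0.08 ,  9.031]), array([-0.005,  0.023, -0.022]))
```

View pics/t_dg.png

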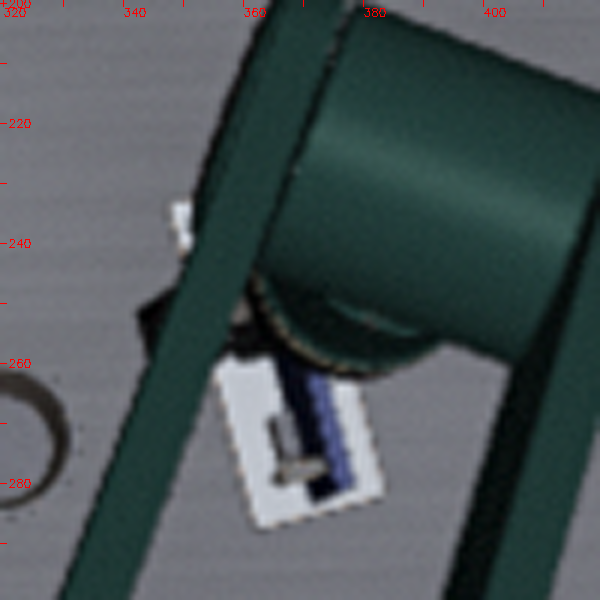

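View pics/s_dg.png

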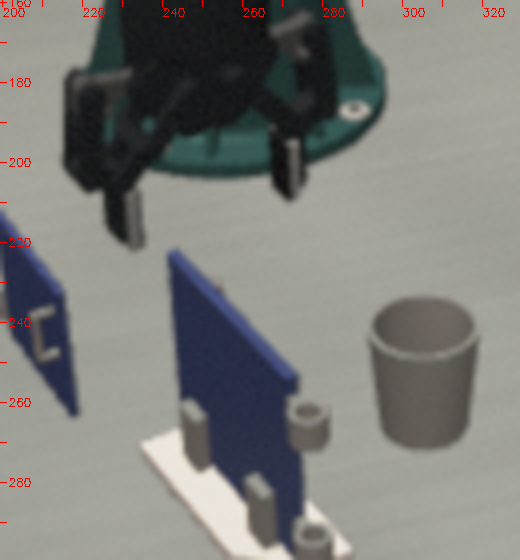

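```bash
python3 -m creep '[[[0.26,-0.1,3],[0,0,0],8.5],[[0,0,3],[0,0,0],8.5],[[0,0,3],[0,0,0],8.5],[[0,0,0],[0,0,0],3],[[0,0,0],[0,0,0],0.5],[[0,0,0],[0,0,0],0.5],[[0,0,0],[0,0,0],0.5],[[0,0,0],[0,0,0],0.5]]'; python3 -m creep '[[[0,0,0],[0,0,0],0.5],[[0,0,0],[0,0,0],0.5],[[0,0,0],[0,0,0],0.5]]';  python3 - <<'E'
from h import *
np.set_printoptions(precision=3,suppress=True)
o=ctrl.observe(); print(o['joints'],o['grip_width']*85.4)
s=cam("scene")
crop(s,200,160,130,140,4,"pics/s_dg2.png")
E
```

```text
time_s: 10.5
tool_pos: [0.4653, -0.1136, 0.1034]
tool_rot: [3.14, -0.001, 0.216]
wrist_force: [1.1, -0.2, -0.2]
grip_width: 0.135
time_s: 10.8
tool_pos: [0.4654, -0.1137, 0.1034]
tool_rot: [3.14, -0.001, 0.216]
wrist_force: [-1.4, -0.2, 7.3]
grip_width: 0.083
[-0.383  0.354  1.91  -0.001  0.875  0.972] 7.0551248758806855
```

View pics/s_dg2.png

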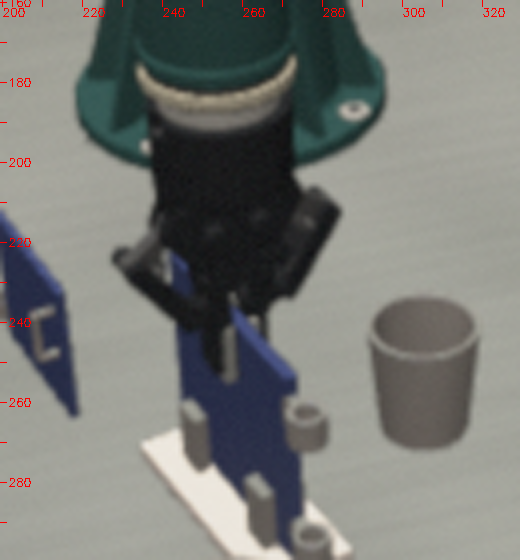

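```bash
python3 -m creep '[[[0,0,0],[0,0,0],0],[[0,0,-1.5],[0,0,0],0],[[0,0,-2.5],[0,0,0],0],[[0,0,-2.5],[0,0,0],0],[[0,0,-2.5],[0,0,0],0],[[0,0,0],[0,0,0],0]]';  python3 - <<'E'
from h import *
np.set_printoptions(precision=3,suppress=True)
o=ctrl.observe(); print(o['joints'],o['grip_width']*85.4,o['moment'])
s=cam("scene")
crop(s,200,140,130,150,4,"pics/s_dl.png")
E
```

```text
time_s: 11.45
tool_pos: [0.4667, -0.1141, 0.1953]
tool_rot: [3.138, -0.004, 0.216]
wrist_force: [1.0, -1.0, -1.8]
grip_width: 0.088
[-0.383  0.224  1.81  -0.001  1.101  0.972] 7.476716187383657 [-0.05  -0.031  0.01 ]
```

View pics/s_dl.png

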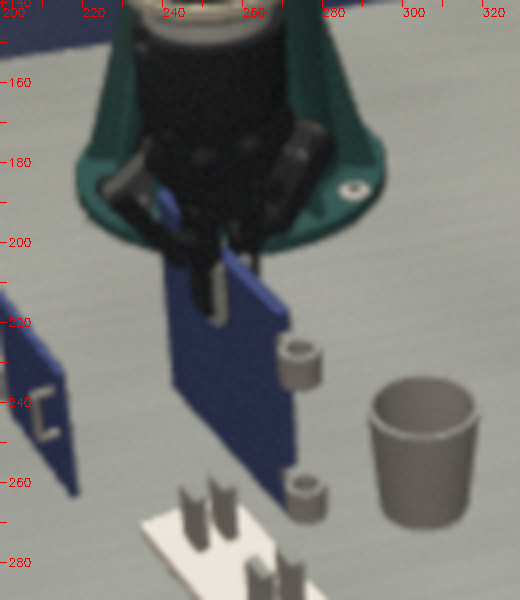

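```bash
python3 -m creep '[[[0.4,-2,0],[0,0,0],0],[[0.7,-3.6,0],[0,0,0],0],[[0.8,-4,0],[0,0,0],0],[[0.8,-4,0],[0,0,0],0],[[0.8,-4,0],[0,0,0],0],[[0.8,-4,0],[0,0,0],0],[[0.6,-3,0],[0,0,0],0],[[0.3,-1.8,0],[0,0,0],0]]';  python3 - <<'E'
from h import *
np.set_printoptions(precision=3,suppress=True)
o=ctrl.observe(); print(o['joints'],o['grip_width']*85.4,o['moment'])
s=cam("scene");t=cam("top")
crop(s,300,130,150,130,5,"pics/s_pa.png")
crop(t,200,150,130,110,6,"pics/t_pa.png")
E
```

```text
time_s: 12.3
tool_pos: [0.4572, 0.1579, 0.1904]
tool_rot: [-3.141, 0.004, 0.218]
wrist_force: [0.0, -0.4, -2.0]
grip_width: 0.084
[0.189 0.24  1.803 0.    1.103 1.542] 7.160164383957703 [0.007 0.021 0.017]
```

View pics/s_pa.png

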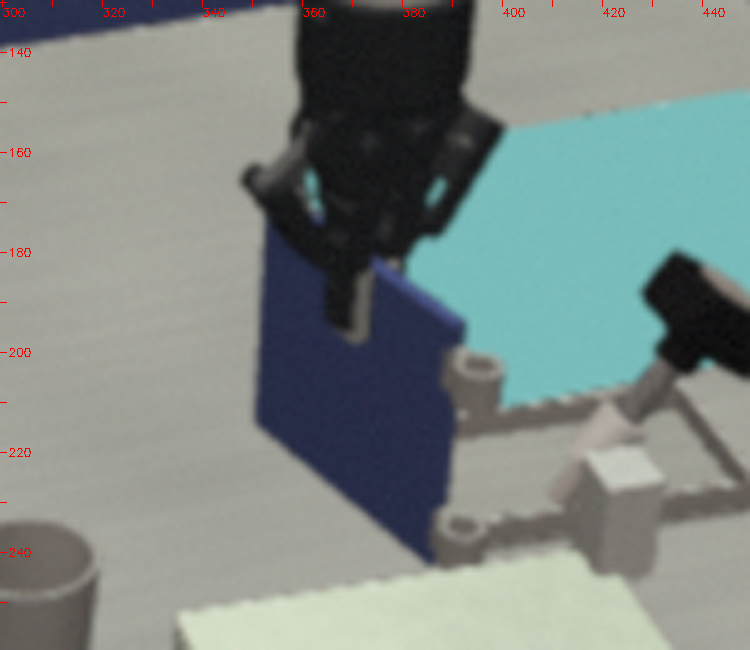

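View pics/t_pa.png

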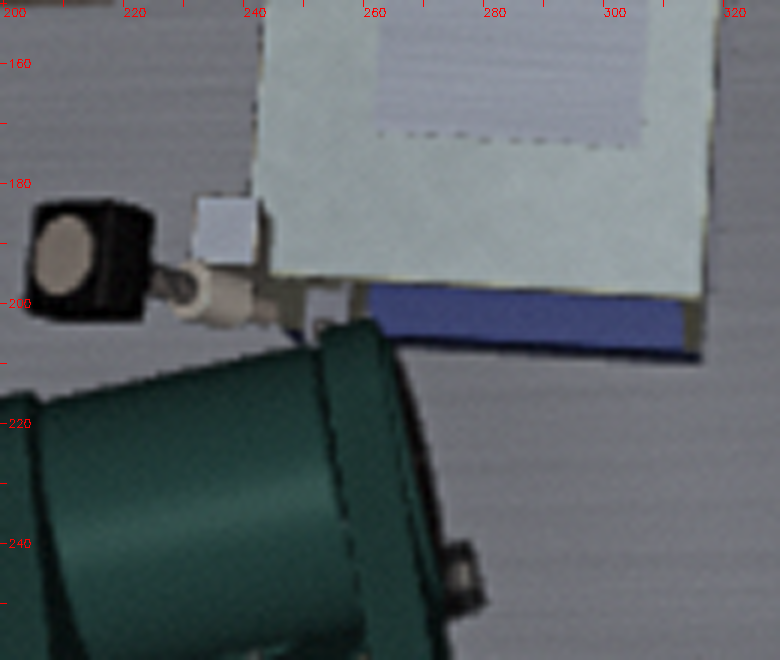

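```bash
python3 - <<'E'
from h import *
np.set_printoptions(precision=4,suppress=True)
im=cv2.imread("pics/top0.png")
x0,y0,w,h,sc=240,190,30,26,24
c=cv2.resize(im[y0:y0+h,x0:x0+w],None,fx=sc,fy=sc,interpolation=cv2.INTER_CUBIC)
for x in range(x0,x0+w,2): cv2.putText(c,str(x),(int((x-x0+.5)*sc)-10,10),0,.35,(0,0,255),1);cv2.line(c,(int((x-x0+.5)*sc),12),(int((x-x0+.5)*sc),18),(0,0,255),1)
for y in range(y0,y0+h,2): cv2.putText(c,str(y),(2,int((y-y0+.5)*sc)+4),0,.35,(0,0,255),1);cv2.line(c,(26,int((y-y0+.5)*sc)),(32,int((y-y0+.5)*sc)),(0,0,255),1)
cv2.imwrite("pics/lug.png",c)
E
```

```text
(no output)
```

View pics/lug.png

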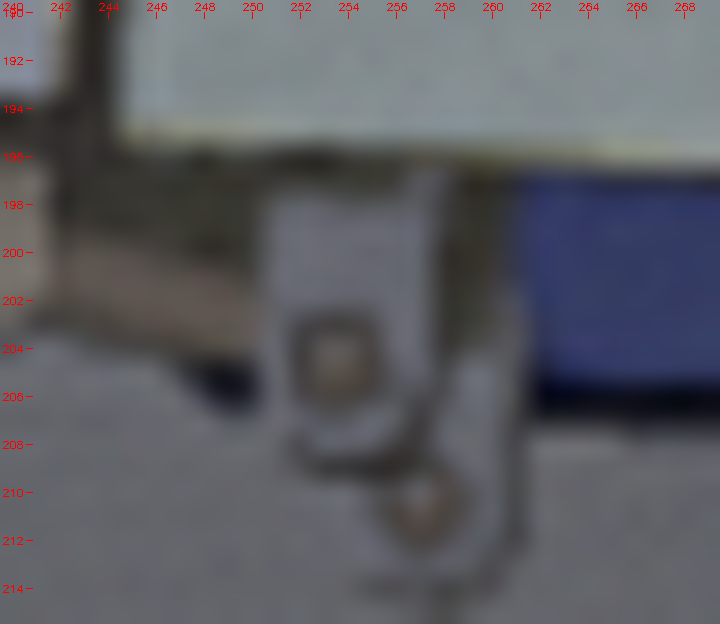

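```bash
python3 - <<'E'
from h import *
np.set_printoptions(precision=4,suppress=True)
t=cam("top");s=cam("scene")
print("upin",onz(t,253.5,204.5,.143),onz(t,253.9,204.5,.135),"lpin",onz(t,257.0,210.5,.058))
print("roof", [onz(t,u,v,.165) for u,v in [(245.3,127.3),(320,131.5),(316,198.8)]])
cb=[(.19,.032),(.19,-.155),(.018,-.155)]
for y in (-4,-4.3,-4.6):
    R=Ro.from_euler('z',np.radians(y)).as_matrix()
    print(y,[ (onz(t,u,v,.165)-R@np.array([*c,0]))[:2] for (u,v),c in zip([(245.3,127.3),(320,131.5),(316,198.8)],cb)])
o=ctrl.observe(); print(o['tool_pos'])
dz=o['tool_pos'][2]-.1034
print("top edge z",.142+dz)
# scene sockets
im=s["frame"][:,:,::-1]
crop(s,375,185,40,70,9,"pics/s_sk.png")
E
```

```text
upin [0.5908 0.1692 0.143 ] [0.5923 0.169  0.135 ] lpin [0.5904 0.169  0.058 ]
roof [array([0.7829, 0.1859, 0.165 ]), array([0.7669, 0.0001, 0.165 ]), array([0.5971, 0.0141, 0.165 ])]
-4 [array([0.5911, 0.1672]), array([0.5882, 0.168 ]), array([0.5899, 0.1699])]
-4.3 [array([0.591 , 0.1682]), array([0.5891, 0.1689]), array([0.5907, 0.17  ])]
-4.6 [array([0.591 , 0.1692]), array([0.59  , 0.1698]), array([0.5915, 0.17  ])]
[0.4577 0.1555 0.1908]
top edge z 0.2294481924165106
```

View pics/s_sk.png

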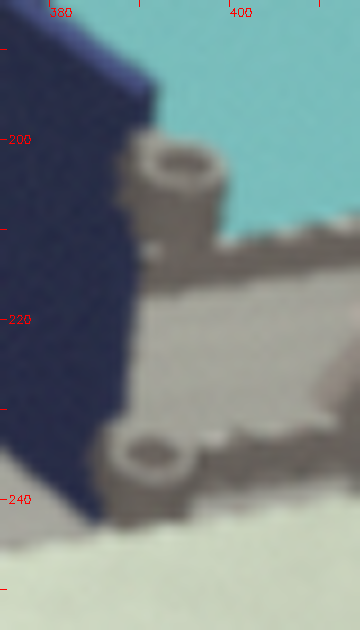

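```bash
python3 - <<'E'
from h import *
np.set_printoptions(precision=4,suppress=True)
s=cam("scene");o=ctrl.observe();p=o['tool_pos'];dz=p[2]-.1034;print(p,o['tool_rot'])
U=onz(s,394.6,202.6,.129+dz);L=onz(s,391.4,234.8,.044+dz)
print("u",U,U-p,"l",L,L-p)
# calibration cross-check: before the lift the same sockets, top-vs-scene
print("pre: u scene",onz(s,276,262.5,.129),"l scene",onz(s,278.3,293.5,.044))
# camera cross-check on the roof corners and post top
E
```

```text
[0.4579 0.155  0.191 ] [3.1407 0.0035 0.2165]
u [0.5378 0.1718 0.2166] [0.0799 0.0168 0.0256] l [0.5373 0.1722 0.1316] [ 0.0794  0.0172 -0.0594]
pre: u scene [ 0.5447 -0.0973  0.129 ] l scene [ 0.5462 -0.0958  0.044 ]
```

```bash
python3 -m creep '[[[0,0,1.5],[0,0,0],0],[[0,0,1.5],[0,0,0],0],[[0,0,1.35],[0,0,0],0],[[0,0,0],[0,0,0],0]]';  python3 - <<'E'
from h import *
np.set_printoptions(precision=4,suppress=True)
s=cam("scene");o=ctrl.observe();p=o['tool_pos'];print(p,o['tool_rot'],o['wrist_force'])
print(plan(np.array([.511,.1515,.1474]),down(12.5)))
crop(s,340,160,110,110,6,"pics/s_lo.png")
E
```

```text
time_s: 12.95
tool_pos: [0.457, 0.1541, 0.1468]
tool_rot: [3.141, 0.006, 0.214]
wrist_force: [-0.6, -0.6, -2.5]
grip_width: 0.086
[0.4578 0.1544 0.1477] [3.1411 0.004  0.2146] [ 0.1634 -0.2822 -2.0717]
(array([5.1377, 1.418 , 0.0117]), array([ 0.0037,  0.0289, -0.0256]))
```

View pics/s_lo.png

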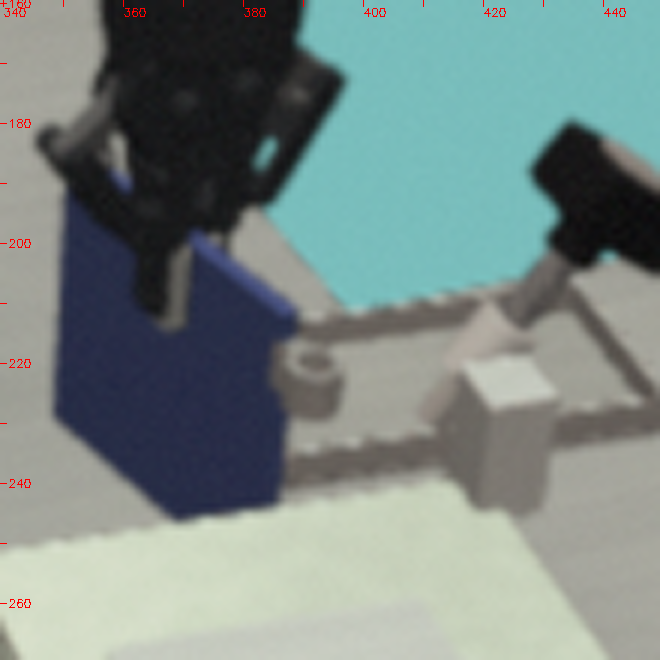

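```bash
python3 -m creep '[[[1.3,0.4,0],[0,0,0],0],[[1.3,0.35,0],[0,0,0],0],[[1.3,0.35,0],[0,0,0],0],[[0.8,0.2,0],[0,0,0],0],[[0.4,0.1,0],[0,0,0],0],[[0,0,0],[0,0,0],0]]';  python3 - <<'E'
from h import *
np.set_printoptions(precision=4,suppress=True)
s=cam("scene");o=ctrl.observe();p=o['tool_pos'];print(p,o['tool_rot'],o['wrist_force'],o['moment'])
print(plan(np.array([.511,.1515,.1474]),down(12.5)))
crop(s,340,160,110,110,6,"pics/s_in.png")
t=cam("top");crop(t,200,150,130,110,6,"pics/t_in.png")
E
```

```text
time_s: 13.6
tool_pos: [0.5122, 0.1529, 0.1485]
tool_rot: [3.141, 0.001, 0.216]
wrist_force: [-0.5, -0.7, -1.4]
grip_width: 0.089
[0.5114 0.1529 0.1484] [3.1413 0.002  0.216 ] [-0.3049 -0.3235 -3.0102] [ 0.0186 -0.0004 -0.0147]
(array([-0.0669,  0.1309,  0.0953]), array([ 0.0021,  0.014 , -0.0153]))
```

View pics/s_in.png

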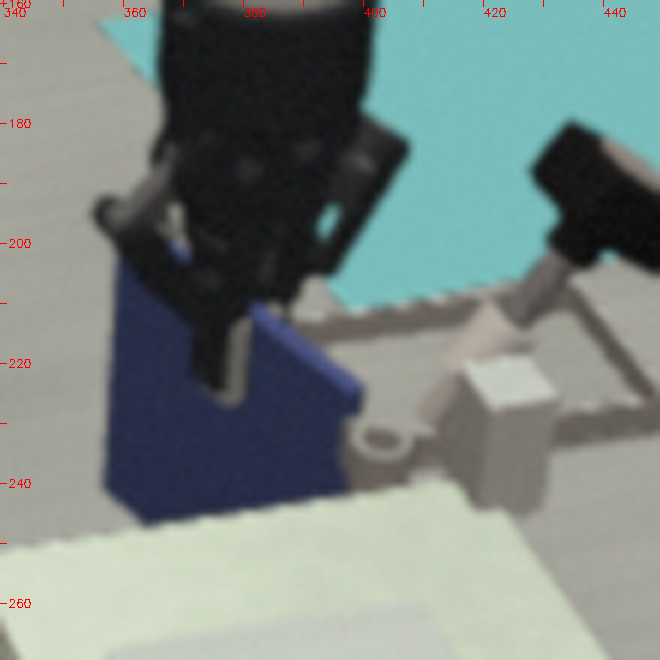

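View pics/t_in.png

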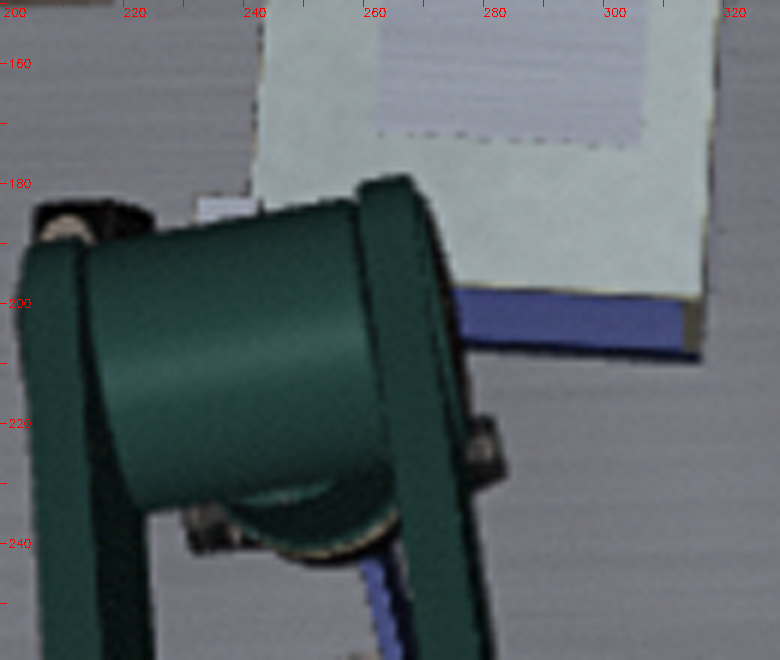

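```bash
python3 - <<'E'
from h import *
np.set_printoptions(precision=4,suppress=True)
t=cam("top");s=cam("scene");p=ctrl.observe()['tool_pos'];print(p)
U=onz(s,403.2,233,.174); print("U",U,U-p)
# post top centre: top crop corners vs scene crop corners
print("post top centre: top",onz(t,236.4,188,.21)," scene",onz(s,424.5,223,.21), "expected", O+Rc@np.array([.026,.034,.21]))
E
```

```text
[0.5107 0.153  0.1483]
U [0.5922 0.1691 0.174 ] [0.0815 0.0161 0.0257]
post top centre: top [0.6193 0.2026 0.21  ]  scene [0.6194 0.2    0.21  ] expected [0.6185 0.202  0.21  ]
```

```bash
python3 -m creep '[[[-0.05,0.12,0],[0,0,0],0],[[0,0,0.4],[0,0,0],0],[[0,0,0.4],[0,0,0],0],[[0,0,0.3],[0,0,0],0],[[0,0,0],[0,0,0],0]]';  python3 - <<'E'
from h import *
np.set_printoptions(precision=4,suppress=True)
o=ctrl.observe();p=o['tool_pos'];print(p,o['tool_rot'],o['wrist_force'],o['moment'])
s=cam("scene");crop(s,340,160,110,110,6,"pics/s_in2.png")
E
```

```text
time_s: 14.3
tool_pos: [0.5107, 0.1516, 0.1368]
tool_rot: [3.141, 0.003, 0.216]
wrist_force: [0.6, -0.2, -2.0]
grip_width: 0.088
[0.5107 0.1516 0.1368] [3.1413 0.0026 0.2162] [ 0.5938 -0.1694 -1.9545] [ 0.0334 -0.0023  0.0188]
```

View pics/s_in2.png

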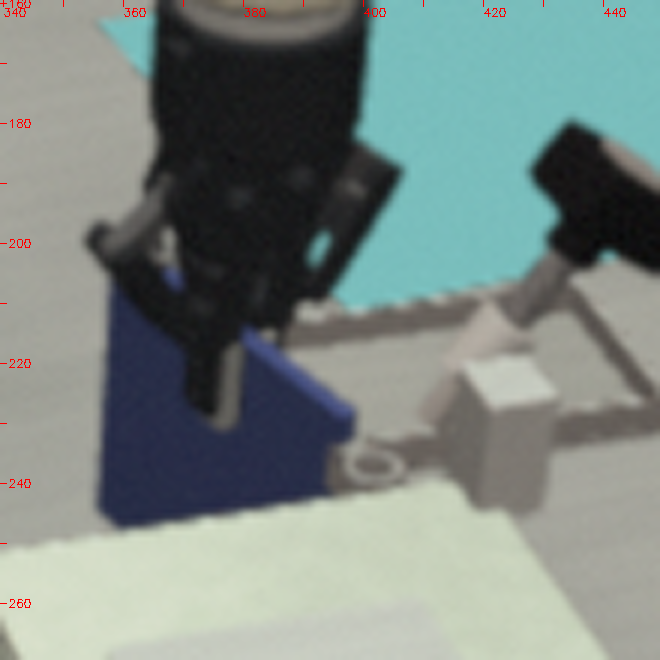

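```bash
python3 -m creep '[[[0,0,0.25],[0,0,0],0],[[0,0,0.2],[0,0,0],0],[[0,0,0],[0,0,0],0]]'; python3 - <<'E'
from h import *
np.set_printoptions(precision=4,suppress=True)
o=ctrl.observe();p=o['tool_pos'];print(p,o['tool_rot'],o['wrist_force'],o['moment'])
E
```

```text
time_s: 14.65
tool_pos: [0.5111, 0.1516, 0.1327]
tool_rot: [3.141, 0.002, 0.216]
wrist_force: [0.6, -0.6, -2.5]
grip_width: 0.085
[0.5111 0.1516 0.1327] [3.1413 0.0017 0.2161] [ 0.5897 -0.6108 -2.5389] [-0.0653  0.0076  0.04  ]
```

```bash
python3 -m creep '[[[0,0,0.2],[0,0,0],0],[[0,0,0.15],[0,0,0],0],[[0,0,0],[0,0,0],0]]'; python3 - <<'E'
from h import *
np.set_printoptions(precision=4,suppress=True)
o=ctrl.observe();p=o['tool_pos'];print(p,o['tool_rot'],o['wrist_force'],o['moment'])
s=cam("scene");crop(s,340,160,110,110,6,"pics/s_in3.png")
E
```

```text
time_s: 14.95
tool_pos: [0.5115, 0.1517, 0.1295]
tool_rot: [3.141, 0.001, 0.216]
wrist_force: [-0.4, 0.1, -1.6]
grip_width: 0.085
[0.5115 0.1517 0.1295] [3.1412 0.0009 0.2161] [-0.4034  0.1285 -1.5674] [ 0.0587 -0.0394  0.0144]
```

View pics/s_in3.png

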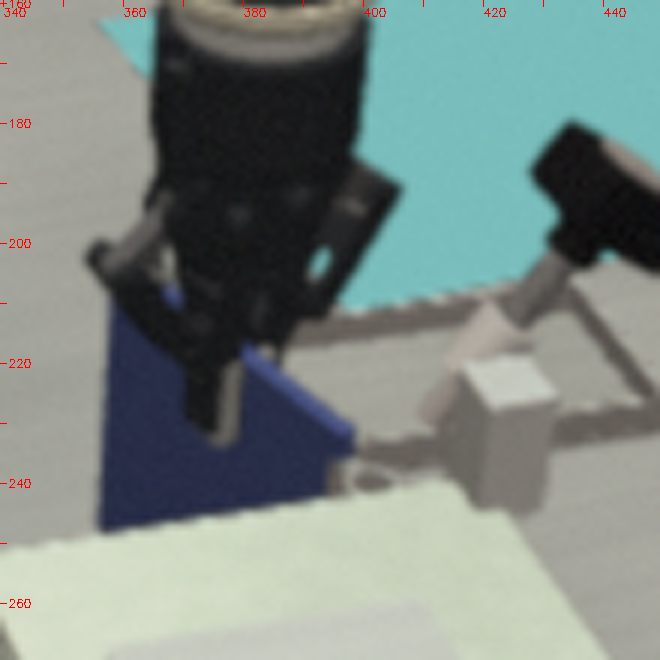

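```bash
python3 -m creep '[[[0,0,0.12],[0,0,0],0],[[0,0,0.1],[0,0,0],0],[[0,0,0],[0,0,0],0]]'; python3 - <<'E'
from h import *
np.set_printoptions(precision=4,suppress=True)
o=ctrl.observe();p=o['tool_pos'];print(p,o['tool_rot'],o['wrist_force'],o['moment'])
E
```

```text
time_s: 15.3
tool_pos: [0.5113, 0.1517, 0.1283]
tool_rot: [3.141, 0.001, 0.216]
wrist_force: [-4.4, -0.7, 8.6]
grip_width: 0.083
[0.5113 0.1517 0.1283] [3.1412 0.0005 0.2163] [-4.3729 -0.6756  8.6071] [0.0123 0.0994 0.0444]
```

```bash
python3 -m creep '[[[0,0,-0.08],[0,0,0],0.5],[[0,0,0],[0,0,0],1.5],[[0,0,0],[0,0,0],3],[[0,0,0],[0,0,0],5],[[0,0,0],[0,0,0],5],[[0,0,0],[0,0,0],5]]'; python3 - <<'E'
from h import *
np.set_printoptions(precision=4,suppress=True)
o=ctrl.observe();p=o['tool_pos'];print(p,o['wrist_force'],o['grip_width']*85.4)
s=cam("scene");crop(s,340,160,110,110,6,"pics/s_rel.png")
E
```

```text
time_s: 15.9
tool_pos: [0.5112, 0.1516, 0.128]
tool_rot: [3.141, 0.002, 0.216]
wrist_force: [0.6, 0.7, -1.0]
grip_width: 0.588
[0.5112 0.1516 0.128 ] [ 0.564   0.6679 -1.0001] 50.184551084524934
```

View pics/s_rel.png

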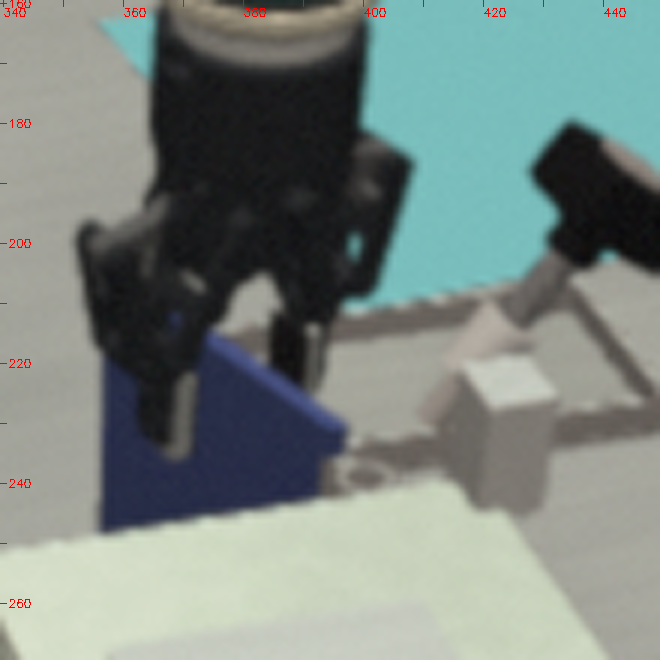

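```bash
python3 -m creep '[[[0,0,-2],[0,0,0],5],[[0,0,-3],[0,0,0],5],[[0,0,-4],[0,0,0],5],[[0,0,-4],[0,0,0],5],[[0,0,-4],[0,0,0],5],[[-3,3,-4],[0,0,0],5],[[-3,4,-3],[0,0,0],5],[[-2,4,-1],[0,0,0],5]]'; python3 -m creep '[[[0,4,0],[0,0,0],5],[[0,4,0],[0,0,0],5],[[0,4,0],[0,0,0],5],[[0,4,0],[0,0,0],5],[[0,4,0],[0,0,0],5],[[0,2,0],[0,0,0],5],[[0,0,0],[0,0,0],5]]'; python3 - <<'E'
from h import *
s=cam("scene");t=cam("top")
cv2.imwrite("pics/s_all.png",s["frame"][:,:,::-1])
crop(s,330,160,120,130,5,"pics/s_fin.png");crop(t,195,150,100,110,6,"pics/t_fin.png")
cv2.imwrite("pics/t_all.png",t["frame"][:,:,::-1])
E
```

```text
time_s: 16.75
tool_pos: [0.4632, 0.0383, 0.3713]
tool_rot: [3.14, -0.003, 0.218]
wrist_force: [0.3, -1.1, 0.4]
grip_width: 0.586
time_s: 17.45
tool_pos: [0.5107, -0.1784, 0.3678]
tool_rot: [3.141, 0.002, 0.213]
wrist_force: [0.5, 1.3, -0.1]
grip_width: 0.586
```

View pics/s_fin.png

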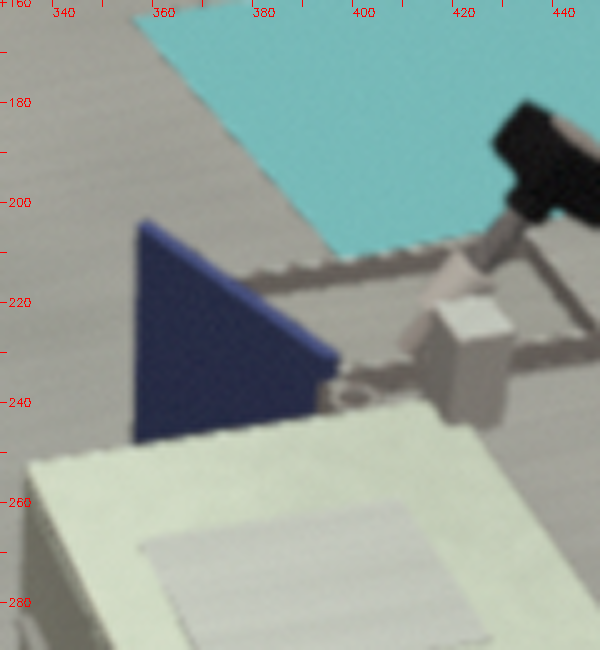

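View pics/t_fin.png

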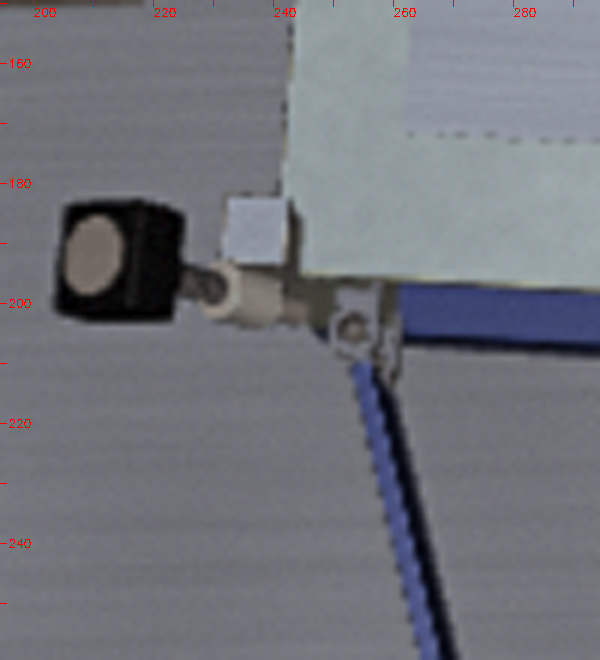

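View pics/t_all.png

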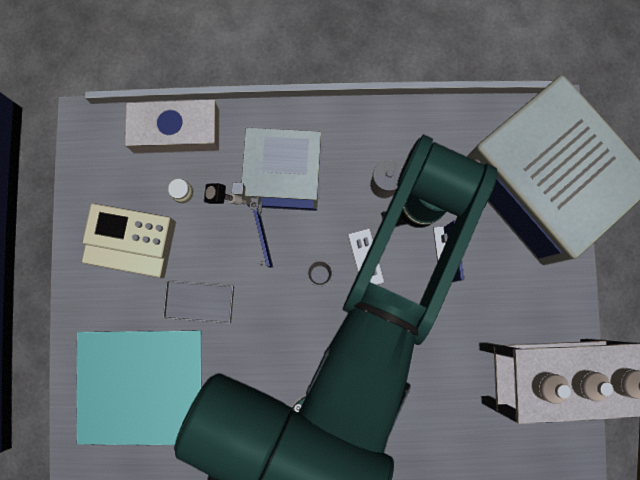

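The top view shows the upper pin inside the socket ring at (252.5,204.5). The door is open, nothing is touching it, and the bystanders are where they were. I'll check its height and level by triangulating the top edge.

```bash
python3 - <<'E'
from h import *
np.set_printoptions(precision=4,suppress=True)
s=cam("scene");t=cam("top")
crop(t,240,190,40,85,7,"pics/t_f2.png")
crop(s,350,195,60,55,10,"pics/s_f2.png")
E
```

```text
(no output)
```

View pics/t_f2.png

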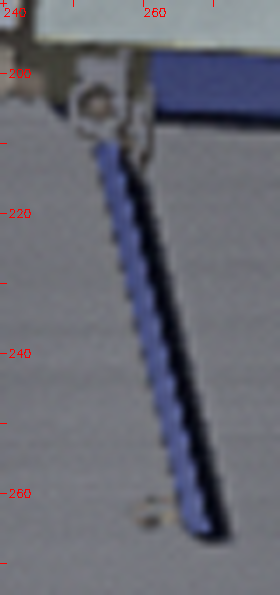

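View pics/s_f2.png

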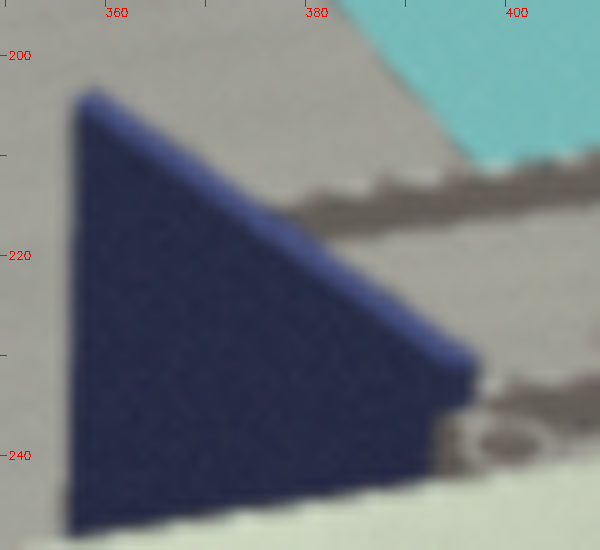

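```bash
python3 - <<'E'
from h import *
np.set_printoptions(precision=4,suppress=True)
s=cam("scene");t=cam("top")
for n,p,q in(("far",(266.4,265.8),(357.8,204.3)),("hinge end",(254.2,210.2),(395.6,230.8)),("socket top",(253.2,204.5),(399.8,238.8))): print(n,*tri(t,p,s,q))
print(ctrl.observe()['wrist_force'])
E
```

```text
far [0.4358 0.1355 0.1591] 0.00476427514229733
hinge end [0.5716 0.1638 0.1674] 0.0027871333125452885
socket top [0.5877 0.167  0.1565] 0.003217895400760126
[-0.0367  0.0474 -0.034 ]
```

```bash
python3 -m creep '[[[0,0,0],[0,0,0],5],[[0,0,0],[0,0,0],5]]'; python3 - <<'E'
from h import *
im0=cv2.imread("pics/s_all.png").astype(int); s=cam("scene")["frame"][:,:,::-1].astype(int)
d=np.abs(im0-s).max(2)[195:250,340:410]; print("door motion diff max",d.max())
print(ctrl.sign_off())
E
```

```text
time_s: 17.95
tool_pos: [0.5103, -0.1754, 0.3685]
tool_rot: [3.141, 0.001, 0.217]
wrist_force: [0.3, 0.5, -0.4]
grip_width: 0.585
door motion diff max 14
the job is handed in; nothing more can be done
None
```

The keeper screw is backed out and the door hangs on both pins. I handed the job in at about 18 s of the allowed 67 s.

- **Screw:** I gripped the square head along its axis and turned it clockwise 4.27 rad in one grip. Triangulation showed it 17.6 mm further out. With the start angle read from the flats, the joint should stand at about 4.7 rad; it is at least 4.27 whatever the start angle.
- **Door:** I took the larger socketed panel from its rack and brought it in about 18 mm above its rest places. I then lowered it until it pushed back with about 9 N at the expected resting height, opened the fingers and moved clear.

**Last checks:**
- The upper pin shows inside the socket ring. The socket top measured 156.5 mm (should be 155) and the hinge-side top edge 167.4 mm (should be 168).
- The far top corner measured 159 mm instead of 168. The two camera rays for that point missed each other by about 5 mm, so the figure is rough. It suggests a sag of about 0.05 to 0.06 rad, which is near what the pin clearance allows (about 0.047) and below the 0.09 limit.
- I saw the lower socket only partly from above; its seating is inferred from the height and the contact force.
- Pictures about half a second apart show the door still. Nothing touches the robot, and the bystanders in view of the top camera looked unmoved; the bottle was hidden behind the arm.

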